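# Find the knob that threads onto the model stand's stud

### The arm

A 6-joint arm with a two-finger parallel gripper is mounted at the origin on the work surface. World frame = base frame: x ahead of the robot, y to its left, z up, the work surface at z = 0. Lengths are in mm, angles in rad, forces in N, time in s.
With the tool pointing down it reaches from about 275 to 975 mm from the base axis. Payload 8.4 kg.
Tool frame: the origin (TCP) lies at the very end of the fingers, on their centre line; the grasp point (between the pads) lies 19 mm behind it (arm.grip_point_offset is the distance from the TCP to the grasp point, in mm); z points along the fingers, y is the line along which they close (so a half turn about z gives the same grasp; the last joint's range is limited). The gripper opens to 92 mm and grips with 3 to 60 N. Pads are 20 mm wide; open, the fingers measure 128 mm over their backs; the gripper's body (75 mm by 189 mm) begins 69 mm behind the grasp point.
Start: joints at [1.287, 0.353, 1.633, -0, 1.155, -0.002], TCP at [173.802, 600.351, 214.583] pointing down, gripper open.
Joint ranges: [-2.63, 2.63], [-0.92, 2.1], [0.06, 2.66], [-1.3, 4.44], [0, 2.69], [-3.02, 3.02]. Speed limits (rad/s): [2.22, 2.22, 2.79, 3.14, 3.14, 3.14].

### API

Orientations are given as a 3x3 rotation matrix whose columns are the frame's x, y, z axes.
In Python, from bench import arm gives the robot as it stands.
- The arm moves only by the shell command python3 jog.py [FORCE], which reads ROWS from standard input. ROWS is one flat JSON list of numbers that holds 1 to 10 rows one after another, with no inner brackets; each row has 7 numbers: a rotation vector rx, ry, rz in rad, then dx, dy, dz in mm, then the finger opening in mm; each row shifts and turns the commanded pose from where the row before left it, along the tool's axes as they then stand; what a row does not reach is not made up. A row lasts 1/8 s, in which the tool goes at most 62.5 mm and 0.188 rad, less where a joint would pass 70% of its speed; a pose out of reach is approached as far as the arm can. The fingers move at their own pace and stop on an object; FORCE is the grip in N (left out, the last holds). Time passes only in rows, so rows that do not move let the fingers close. It prints the time, the measured TCP pose, the force, the opening and the grip force at its end. Input that does not fit is refused with a message, and nothing moves.
- arm.get_state(): the state, without advancing time (a new reading comes with each control period).
- arm.read_camera(name): name is "side" or "top" or "wrist"; returns a dict with "color" (420x560x3 uint8, red, green, blue), "fx", "fy", "cx", "cy" (pixels), "R" (3x3) and "t" (3): a world point X has camera coordinates R X + t. Camera axes: x right, y down, z forward; pixel columns grow to the right and rows downward; lengths in mm; the calibration is good to about 2 mm. A picture is of the moment at which its call begins. There is no depth.
- arm.close_job(): hands the job in; it is judged then, once.
The state is a dict: "t": time; "joint_pos": joint angles; "qd": joint speeds; "effort": joint torques, N m; "eef_pos": TCP position; "ee_rot": TCP orientation; "ft_force": force on the tool from outside, world axes, zero at the start; "wrist_torque": the same for the moment, N m; "grip_width": finger opening in mm; "grasp_force": force on a finger pad.
Only numpy, scipy, OpenCV 4.12 (cv2) and the standard library are available. Lean on these libraries where they do the work, as an engineer would, in place of code of your own. Each camera call takes 0.05 s, during which the arm holds its last target. There are 200 camera calls.

### The job

The sloping model stand has lost its clamp knob. Only one of the three grey knobs in the wooden tray threads onto the stand's stud: find it by trying each, screwing clockwise, and screw that one fully home, flat against the sloping face. Leave the other two standing upright in the tray, and leave the small card house and the disc-roofed pavilion on the bench where they stand.

Things in the scene. Friction and masses are not known exactly. Their poses are not given: they have to be found in the camera images.
- face: Sloping face of the fixed plywood stand (wedge 160 mm deep, 220 wide, 122 high at its back, on the robot's side, 30 at the front). Origin: foot of the grey plastic stud, in the face. z along the stud, square to the face, leaning 30 degrees from vertical, away from the robot; x down the slope, y along it. A card house 40 mm high is fixed on the face 100 mm from the stud (y = -100 mm).
- stud_top (a point): Centre of the stud's top, 13 mm above the face. Thread 38 mm across, chamfered on top; core 26 mm. It has 2 or 3 evenly spaced steep grooves (varies from start to start), 40 mm of travel per turn, and takes only the knob with as many pins. Clockwise, seen from above the stud, screws on. Play in the thread is about 1.2 mm; a light push (6 N) is enough.
- start_tick (a point): Thin black tick on the face, 48 mm from the stud, 45 degrees anticlockwise from the face's x. Set a knob square on the stud with its nose to this tick (within 10 degrees): the right knob sinks to a rim height of about 8 mm above the face, and goes on down as it turns clockwise. A wrong one stops at 9 to 12 mm and turns no deeper.
- home_tick (a point): Broader black tick on the face, 48 mm from the stud, 40 degrees clockwise from the face's x. The right knob, turned clockwise by about 85 degrees from the start tick, points to it (within some 15 degrees) when it is home: its rim flat on the face.
- tray: Shallow wooden tray, fixed; 300 mm (x) by 120 (y), walls 16 high, 5 thick, floor 5 thick. Origin: centre of its underside. The knobs stand in a row along its x, 90 mm apart. Inside, each knob is hollow (bore 41.6 mm across, 18 mm deep) with 2, 3 or 4 evenly spaced pins (6 mm thick, 5 mm above the rim, ending 15 mm from the axis), one always under the nose.
- knob_a: Grey plastic pointer knob, 70 g, upright in the tray, nose within 30 degrees of the tray's x. Origin: centre of its lower rim; z up its axis, x to its nose. Round skirt 54 mm across, 22 mm high. On top a grip bar along x, 14 mm wide (y), 22 to 50 mm above the rim, flat-sided from x = -20 to +22 mm, tapering to the nose at x = +36 mm. All three look alike from outside. 
- knob_b: Grey plastic pointer knob, 70 g, upright in the tray, nose within 30 degrees of the tray's x. Origin: centre of its lower rim; z up its axis, x to its nose. Round skirt 54 mm across, 22 mm high. On top a grip bar along x, 14 mm wide (y), 22 to 50 mm above the rim, flat-sided from x = -20 to +22 mm, tapering to the nose at x = +36 mm. All three look alike from outside. 
- knob_c: Grey plastic pointer knob, 70 g, upright in the tray, nose within 30 degrees of the tray's x. Origin: centre of its lower rim; z up its axis, x to its nose. Round skirt 54 mm across, 22 mm high. On top a grip bar along x, 14 mm wide (y), 22 to 50 mm above the rim, flat-sided from x = -20 to +22 mm, tapering to the nose at x = +36 mm. All three look alike from outside. 
- house: Loose small card model house on the bench between tray and stand, 54 x 46 mm, 46 mm high, 60 g. Origin: centre of its underside. Leave alone.
- pavilion: Loose model pavilion between tray and stand: disc roof 46 mm across on a thin post, 41 mm high, 50 g. Origin: centre of its underside. Leave alone.

How it is judged (in metres and radians):
At the end, for the whole second after the job is handed in: One knob is screwed home on the stud: its rim centre within 4 mm of the stud's axis and 2 mm of the face, square to the face within 0.08 rad; the other two stand upright (within 0.15 rad) on the tray's floor inside its walls; all are at rest (((x of knob_a in the frame of face between -0.004 and 0.004 m and y of knob_a in the frame of face between -0.004 and 0.004 m and z of knob_a in the frame of face between -0.003 and 0.002 m and angle between the z axis of knob_a and the z axis of face, either way round below 0.08 rad and angle between knob_a's own z axis and vertical below 0.8 rad and x of knob_b in the frame of tray between -0.145 and 0.145 m and y of knob_b in the frame of tray between -0.055 and 0.055 m and z of each of knob_b, knob_c in the frame of tray below 0.012 m and angle between each of knob_b, knob_c's own z axis and vertical below 0.15 rad and x of knob_c in the frame of tray between -0.145 and 0.145 m and y of knob_c in the frame of tray between -0.055 and 0.055 m) or (x of knob_b in the frame of face between -0.004 and 0.004 m and y of knob_b in the frame of face between -0.004 and 0.004 m and z of knob_b in the frame of face between -0.003 and 0.002 m and angle between the z axis of knob_b and the z axis of face, either way round below 0.08 rad and angle between knob_b's own z axis and vertical below 0.8 rad and x of knob_a in the frame of tray between -0.145 and 0.145 m and y of knob_a in the frame of tray between -0.055 and 0.055 m and z of each of knob_a, knob_c in the frame of tray below 0.012 m and angle between each of knob_a, knob_c's own z axis and vertical below 0.15 rad and x of knob_c in the frame of tray between -0.145 and 0.145 m and y of knob_c in the frame of tray between -0.055 and 0.055 m) or (x of knob_c in the frame of face between -0.004 and 0.004 m and y of knob_c in the frame of face between -0.004 and 0.004 m and z of knob_c in the frame of face between -0.003 and 0.002 m and angle between the z axis of knob_c and the z axis of face, either way round below 0.08 rad and angle between knob_c's own z axis and vertical below 0.8 rad and x of knob_a in the frame of tray between -0.145 and 0.145 m and y of knob_a in the frame of tray between -0.055 and 0.055 m and z of each of knob_a, knob_b in the frame of tray below 0.012 m and angle between each of knob_a, knob_b's own z axis and vertical below 0.15 rad and x of knob_b in the frame of tray between -0.145 and 0.145 m and y of knob_b in the frame of tray between -0.055 and 0.055 m)) and linear speed of each of knob_a, knob_b, knob_c below 0.02 m/s); the robot touches nothing.
It fails at once if the model house is shifted by more than 25 mm (distance of house from where it was at the start of the episode above 0.025 m).
It fails at once if the model pavilion is shifted by more than 25 mm (distance of pavilion from where it was at the start of the episode above 0.025 m).
It fails at once if the model house is knocked over (angle between house's own z axis and vertical above 0.7 rad).
It fails at once if the model pavilion is knocked over (angle between pavilion's own z axis and vertical above 0.7 rad).
It also fails if it takes over 72 s, if anything falls off the work surface, if the arm or the gripper's body presses on something with over 40 N, if the wrist force passes 120 N, or if a joint passes its speed limit or range.

## Working session

There is one attempt and no reset: what is moved stays moved. The work goes in short steps, Python scripts to look and compute and a shell command to move; the robot and the scene stay as the last step left them, time stands still between calls to the robot, and variables do not carry over. Pictures are saved under pics/ and viewed, at most 10 in all, crops included, and the job is handed in when it is done.

```bash
ls; mkdir -p pics
python3 - <<'E'
from bench import arm
import cv2,numpy as np
for n in ["side","top","wrist"]:
    c=arm.read_camera(n); cv2.imwrite(f"pics/{n}0.png",c["color"][:,:,::-1])
    print(n,c["fx"],c["cx"],c["cy"],np.round(c["R"],4).tolist(),np.round(c["t"],1).tolist())
a=cv2.imread("pics/side0.png");b=cv2.imread("pics/top0.png")
print(arm.get_state())
E
```

```text
bench.py
jog.py
pics
side 390.6401612784982 276.64573971475517 210.46907478108113 [[-0.9669, -0.2549, 0.0127], [-0.2084, 0.7601, -0.6155], [0.1472, -0.5977, -0.7881]] [512.6, 123.0, 781.3]
top 380.0242994999477 279.26527053912645 214.1239927132773 [[-0.0093, -0.9988, 0.0491], [-0.9992, 0.0074, -0.0397], [0.0393, -0.0494, -0.998]] [8.5, 535.9, 717.1]
wrist 293.34584443069826 279.60655285131145 210.3071037131869 [[0.277, 0.9609, -0.0018], [0.928, -0.267, 0.26], [0.2494, -0.0737, -0.9656]] [-624.1, -30.9, 390.9]
{'t': 0.15, 'joint_pos': array([ 1.28658908e+00,  3.53514170e-01,  1.63396005e+00, -2.56694608e-05,
        1.15520741e+00, -2.40055060e-03]), 'qd': array([ 2.15914299e-05, -8.28638356e-04, -1.37263976e-03, -1.72720807e-03,
        2.63324186e-04,  5.64125111e-04]), 'effort': array([-2.04158946e-04, -5.94209397e+01, -3.34467959e+01,  6.96918787e-02,
        2.04413489e-02, -7.71925056e-05]), 'eef_pos': array([173.7077964 , 599.97496444, 214.02186026]), 'ee_rot': array([[-9.60557467e-01,  2.78081415e-01, -2.82802227e-04],
       [ 2.78081558e-01,  9.60556891e-01, -1.05187385e-03],
       [-2.08589412e-05, -1.08902737e-03, -9.99999407e-01]]), 'ft_force': array([-0.07797193,  0.35910427, -0.45885402]), 'wrist_torque': array([-0.00853214,  0.00576121,  0.00175252]), 'grasp_force': 0.0, 'grip_width': 91.912706885223}
```
View pics/top0.png

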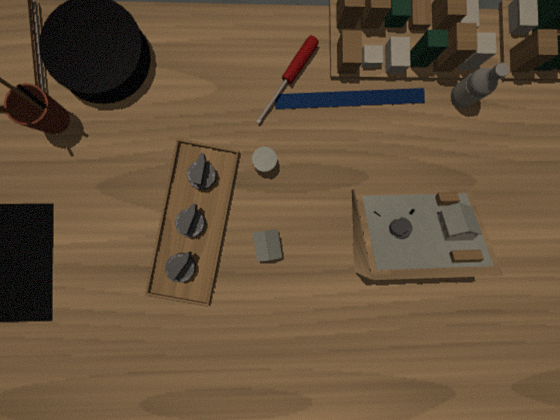

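View pics/side0.png

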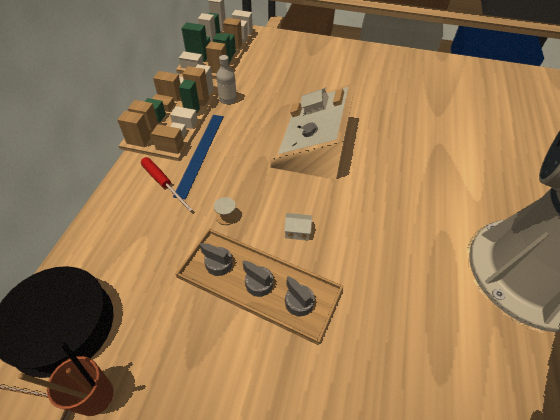

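The top view shows the tray with knobs at about (201,172), (190,221) and (180,267), the stand with its stud at (400,228), the pavilion at (264,160) and the house at (267,246). In the side view the knobs are at about (217,260), (258,278) and (299,297), and the stud is at (309,129). I'll enlarge these.

Run:
```python
import cv2,numpy as np
a=cv2.imread("pics/side0.png");b=cv2.imread("pics/top0.png")
def crop(im,x,y,w,h,s):
    c=cv2.resize(im[y:y+h,x:x+w],None,fx=s,fy=s,interpolation=cv2.INTER_CUBIC)
    c=np.clip(c.astype(float)*1.5,0,255).astype(np.uint8)
    for i in range(0,w,10):
        cv2.line(c,(i*s,0),(i*s,5 if i%50 else 12),(0,255,255),1)
        if (x+i)%20==0: cv2.putText(c,str(x+i),(i*s,20),0,.35,(0,255,255),1)
    for i in range(0,h,10):
        cv2.line(c,(0,i*s),(5,i*s),(0,255,255),1)
        if (y+i)%20==0: cv2.putText(c,str(y+i),(8,i*s+4),0,.35,(0,255,255),1)
    return c
t1=crop(b,140,140,100,150,4); t2=crop(a,190,230,100,150,4)
t2=crop(a,180,230,160,110,4)
o=np.zeros((600,400,3),np.uint8);o[:600,:400]=t1
c2=cv2.resize(t1,None,fx=1,fy=1)
o=np.zeros((600,800,3),np.uint8);o[:,:400]=t1
o[:300,400:800]=crop(b,370,190,80,60,5);o[300:600,400:800]=crop(a,270,90,80,60,5)
cv2.imwrite("pics/c1.png",o)
cv2.imwrite("pics/c2.png",crop(a,180,230,160,110,5)[:550])
```

View pics/c1.png

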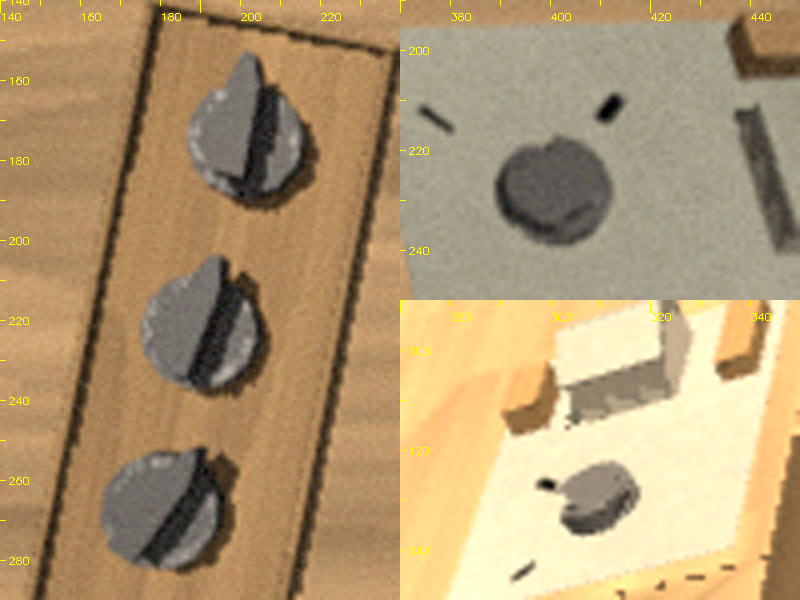

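View pics/c2.png

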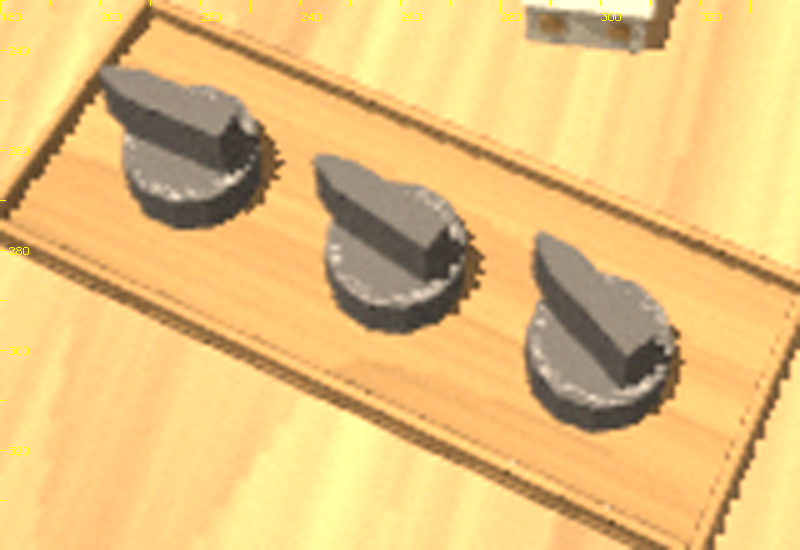

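The crops give nose tips in the top view at about (202,153), (194.3,204.5) and (190.5,252.5). In the side view they are at (200.8,243.6), (243.6,261.4) and (287.6,277.2). The stud top is at (402,227.4) top and (309.4,127.4) side. Next I'll triangulate and fit poses.

```bash
cat > h.py <<'E'
import numpy as np, cv2
from scipy.optimize import least_squares
from scipy.spatial.transform import Rotation as Ro
def cams(names):
    from bench import arm
    return {n:arm.read_camera(n) for n in names}
def proj(c,P):
    P=np.atleast_2d(P)@np.array(c["R"]).T+np.array(c["t"])
    return np.c_[c["fx"]*P[:,0]/P[:,2]+c["cx"],c["fy"]*P[:,1]/P[:,2]+c["cy"]]
def tri(obs):  # [(cam,uv)]
    return least_squares(lambda X:np.concatenate([proj(c,X)[0]-uv for c,uv in obs]),[500,0,30]).x
def faceR(yaw): return Ro.from_euler('ZY',[yaw,np.pi/6]).as_matrix()
E
python3 - <<'E'
from h import *
import pickle
c=cams(["top","side"]); T,S=c["top"],c["side"]; pickle.dump(c,open("cal.pkl","wb"))
K={1:[(202,153.3),(200.8,243.6),(200.5,185),(227.6,253.6)],2:[(194.3,204.5),(243.6,261.4),(187,235),(269.8,275.6)],3:[(190.5,252.5),(287.6,277.2),(175.5,278.7),(311,295.6)]}
for k,v in K.items():
    print(k,"nose",tri([(T,v[0]),(S,v[1])]).round(1),"backR",tri([(T,v[2]),(S,v[3])]).round(1))
    M=np.array([[36,0,50],[-20,-7,50]])
    def f(p):
        R=Ro.from_euler('z',p[3]).as_matrix(); X=M@R.T+p[:3]
        return np.concatenate([(proj(T,X[0])-v[0]).ravel(),(proj(S,X[0])-v[1]).ravel(),(proj(T,X[1])-v[2]).ravel(),(proj(S,X[1])-v[3]).ravel()])
    r=least_squares(f,[560,100,5,0]); print("  fit",r.x.round(3),r.fun.round(1))
F=[((402,227.4),(309.4,127.4)),((377.2,213.6),(294.6,144.2)),((412,211.6),(299.2,127))]
for a,b in F: print("face",tri([(T,a),(S,b)]).round(1))
a,b=np.radians(45),np.radians(-40)
M=np.array([[0,0,13],[48*np.cos(a),48*np.sin(a),0],[48*np.cos(b),48*np.sin(b),0]])
def f(p):
    X=M@faceR(p[3]).T+p[:3]
    return np.r_[(proj(T,X)-[q[0] for q in F]).ravel(),(proj(S,X)-[q[1] for q in F]).ravel()]
r=least_squares(f,[530,-160,70,0]);print("stand",r.x.round(3),r.fun.round(1))
for n,a,b in [("house",(267,246),None)]: pass
# corners of tray (top view, rim z~16): px
for uv in [(180,142.5),(238.5,152),(149,293),(211,303)]:
    print("tray", least_squares(lambda X:proj(T,[X[0],X[1],16])[0]-uv,[500,100]).x.round(0))
for uv,z in [((264,160),41),((267,246),46)]:
    print("obj", least_squares(lambda X:proj(T,[X[0],X[1],z])[0]-uv,[500,100]).x.round(0))
E
```

```text
1 nose [643.5 143.4  56.3] backR [588.  147.3  49.7]
  fit [ 6.08767e+02  1.50417e+02  3.07200e+00 -2.07000e-01] [ 0.6  0.3 -0.2  0.7 -0.5 -0.1  0.  -0.7]
2 nose [552.7 157.7  53.5] backR [498.5 171.3  49.4]
  fit [ 5.19533e+02  1.70702e+02  1.40700e+00 -3.78000e-01] [ 0.3 -0.2  0.   0.4 -0.4  0.   0.1 -0.4]
3 nose [466.8 165.3  48. ] backR [419.5 191.1  49.6]
  fit [438.663 185.66   -1.556  -0.621] [ 0.3 -0.5 -0.6 -0.6  0.1  1.5 -0.4  0.7]
face [ 507.7 -205.    88.7]
face [ 533.2 -170.6   60.5]
face [ 536.6 -235.4   58.9]
stand [ 5.03216e+02 -2.04835e+02  7.76560e+01  1.30000e-02] [-0.  -0.8  0.   0.8  0.1  0.8 -1.3 -0.2  0.1  0.1  0.2 -0. ]
tray [673. 191.]
tray [655.  81.]
tray [391. 247.]
tray [371. 133.]
obj [635.  33.]
obj [477.  29.]
```

```bash
cat >> h.py <<'E'
def toolR(nose,yawR=None):  # tool x = nose dir (rad, in frame), z down
    B=np.eye(3) if yawR is None else yawR
    return B@Ro.from_euler('z',nose).as_matrix()@np.diag([1,-1,-1])
def row(p,R,n):
    """identical row, typed n times, that leads from the measured pose to (p,R)"""
    from bench import arm
    s=arm.get_state(); R0=np.array(s["ee_rot"]); d=R0.T@(np.array(p)-s["eef_pos"])
    w=Ro.from_matrix(R0.T@R).as_rotvec()/n
    A=sum(Ro.from_rotvec(w*k).as_matrix() for k in range(n)); x=np.linalg.solve(A,d)
    print("tool-frame d",d.round(1),"w",(w*n).round(3),"| row x",n,":",w.round(4).tolist(),x.round(2).tolist(),"t",round(s["t"],2))
E
echo '[0, 0, 0, -50, -36, 0, 92, 0, 0, 0, -50, -36, 0, 92, 0, 0, 0, -50, -36, 0, 92, 0, 0, 0, -50, -36, 0, 92, 0, 0, 0, -50, -36, 0, 92, 0, 0, 0, -50, -36, 0, 92, 0, 0, 0, -50, -36, 0, 92, 0, 0, 0, -50, -36, 0, 92, 0, 0, 0, -53, -34, 0, 92]' | python3 jog.py && echo '[0, 0, 0.18, 0, 0, 0, 60, 0, 0, 0.18, 0, 0, 0, 60, 0, 0, 0.18, 0, 0, 0, 60, 0, 0, 0.18, 0, 0, 0, 60, 0, 0, 0.18, 0, 0, 0, 60, 0, 0, 0.18, 0, 0, 0, 60, 0, 0, 0.18, 0, 0, 0, 60, 0, 0, 0.18, 0, 0, 0, 60, 0, 0, 0.18, 0, 0, 0, 60, 0, 0, 0.18, 0, 0, 0, 60]' | python3 jog.py && echo '[0, 0, 0.18, 0, 0, 0, 60, 0, 0, 0.18, 0, 0, 0, 60, 0, 0, 0.18, 0, 0, 0, 60, 0, 0, 0.18, 0, 0, 0, 60, 0, 0, 0.18, 0, 0, 0, 60, 0, 0, 0.18, 0, 0, 0, 60, 0, 0, 0.18, 0, 0, 0, 60]' | python3 jog.py
python3 - <<'E'
from h import *
from bench import arm
row([519.5,165,214],toolR(-.2),1)
s=arm.get_state();print(s["joint_pos"].round(2))
c=arm.read_camera("wrist");print((-np.array(c["R"]).T@c["t"]).round(0))
cv2.imwrite("pics/w1.png",cv2.convertScaleAbs(c["color"][:,:,::-1],alpha=1.5))
import pickle;pickle.dump(c,open("w1.pkl","wb"))
E
```

```text
t: 1.38
eef_pos: [520.1, 163.6, 214.8]
ee_rot: [[-0.961, 0.278, 0.0], [0.278, 0.961, 0.0], [-0.0, 0.0, -1.0]]
ft_force: [1.0, 0.2, -0.2]
grip_width: 92.0
grasp_force: 0.0
t: 2.62
eef_pos: [519.0, 165.4, 214.5]
ee_rot: [[0.494, 0.869, -0.0], [0.869, -0.494, -0.0], [-0.0, -0.0, -1.0]]
ft_force: [0.1, -0.3, 0.4]
grip_width: 59.8
grasp_force: 0.0
t: 3.5
eef_pos: [519.0, 165.4, 214.5]
ee_rot: [[0.979, -0.205, -0.0], [-0.205, -0.979, -0.0], [-0.0, 0.0, -1.0]]
ft_force: [-0.3, -0.2, 0.1]
grip_width: 59.6
grasp_force: 0.0
tool-frame d [0.6 0.3 0.5] w [ 0.     0.    -0.006] | row x 1 : [0.0001, 0.0001, -0.0062] [0.58, 0.29, 0.51] t 3.5
[0.31 0.23 1.81 0.   1.11 2.08]
[591. 150. 385.]
```

View pics/w1.png

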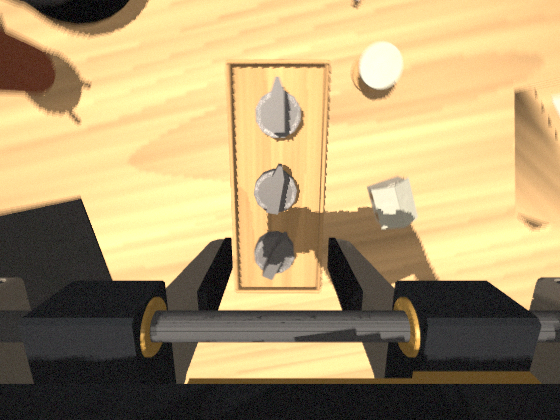

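The wrist view shows the knobs at about (279,115), (276,191) and (274,252), with nose tips at (278,78) and (281,167). I'll refit with z fixed at the tray floor and overlay the model to check.

```bash
cat > fit.py <<'E'
from h import *
import pickle
c=pickle.load(open("cal.pkl","rb"));T,S=c["top"],c["side"];W=pickle.load(open("w1.pkl","rb"))
K={1:[(202,153.3),(200.8,243.6),(200.5,185),(227.6,253.6),(201.5,175),(278,78)],2:[(194.3,204.5),(243.6,261.4),(187,235),(269.8,275.6),(190.3,223.3),(281,167)],3:[(190.5,252.5),(287.6,277.2),(175.5,278.7),(311,295.6),(180,267.8),None]}
M=np.array([[36,0,50],[-20,-7,50],[0,0,20]])
P={}
for k,v in K.items():
    def f(p):
        R=Ro.from_euler('z',p[2]).as_matrix(); X=M@R.T+[p[0],p[1],5]
        r=[proj(T,X[0])-v[0],proj(S,X[0])-v[1],proj(T,X[1])-v[2],proj(S,X[1])-v[3],(proj(T,X[2])-v[4])]
        if v[5]: r.append(proj(W,X[0])-v[5])
        return np.concatenate(r).ravel()
    r=least_squares(f,[560,150,-.3],loss='soft_l1');P[k]=r.x;print(k,r.x.round(3),r.fun.round(1))
g=lambda i,j:np.hypot(*(P[i]-P[j])[:2]);print(g(1,2),g(2,3))
def draw(c,o,s,img):
    a=np.linspace(0,6.283,60)
    for p in P.values():
        R=Ro.from_euler('z',p[2]).as_matrix()
        for q in (np.c_[27*np.cos(a),27*np.sin(a),22+0*a],np.c_[27*np.cos(a),27*np.sin(a),0*a],np.array([[-20,-7,50],[22,-7,50],[36,0,50],[22,7,50],[-20,7,50.]])):
            u=(proj(c,q@R.T+[p[0],p[1],5])-o)*s+s/2
            cv2.polylines(img,[u.round().astype(int)],len(q)<9,(0,0,255) if len(q)<9 else (255,255,0),1)
def crop(im,x,y,w,h,s): return cv2.convertScaleAbs(cv2.resize(im[y:y+h,x:x+w],None,fx=s,fy=s,interpolation=cv2.INTER_CUBIC),alpha=1.5)
t=crop(cv2.imread("pics/top0.png"),148,145,66,150,4);draw(T,[148,145],4,t)
s=crop(cv2.imread("pics/side0.png"),190,230,140,100,3);draw(S,[190,230],3,s)
w=crop(np.ascontiguousarray(W["color"][:,:,::-1]),250,72,56,100*2,3)[:600];draw(W,[250,72],3,w)
o=np.zeros((600,800,3),np.uint8);o[:,:264]=t;o[:300,270:690]=s[:300]
w2=np.rot90(w)[:,:];w2=cv2.resize(w2,None,fx=.88,fy=1) if w2.shape[1]>530 else w2
o[310:310+w2.shape[0],266:266+w2.shape[1]]=w2[:290]
cv2.imwrite("pics/ov.png",o)
E
python3 fit.py
```

```text
1 [608.745 149.703  -6.512] [ 1.2  0.2  0.  -0.5 -0.6 -0.2 -0.  -1.4 -0.2  0.4 -0.7  0. ]
2 [519.471 170.435   5.897] [ 0.3 -0.2  0.1 -0.8 -0.7  0.1  0.1 -1.4 -0.3  0.1 -0.4  0.2]
3 [438.331 186.841 131.315] [-0.8  0.  -0.3 -1.8 -1.6  2.1 -0.1 -0.2  1.  -0.3]
91.65010513868553 82.78172091842939
```

View pics/ov.png

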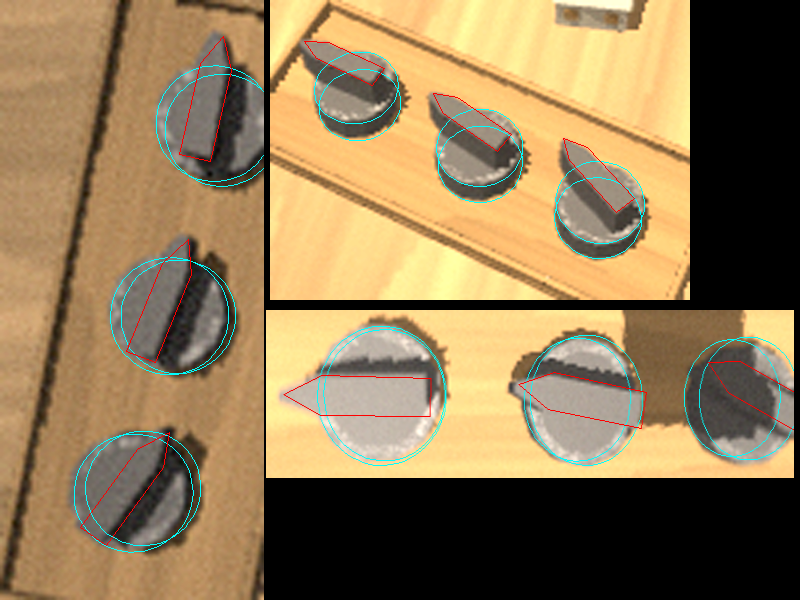

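The K1 overlay agrees well in all three views, and K2 is within about 1–2 mm. K3 should lie near (432,187) by the pitch, so I'll re-measure it later. I'll start with K1.

```bash
python3 -c "
from h import *
row([608.7,149.7,80],toolR(-.229),4)"
```

```text
tool-frame d [ 91.   -3.8 134.5] w [0.    0.    0.014] | row x 4 : [0.0, 0.0, 0.0035] [22.75, -1.07, 33.63] t 3.55
```

```bash
echo '[0, 0, 0.0035, 22.75, -1, 33.6, 50, 0, 0, 0.0035, 22.75, -1, 33.6, 50, 0, 0, 0.0035, 22.75, -1, 33.6, 50, 0, 0, 0.0035, 22.75, -1, 33.6, 50, 0, 0, 0, 0, 0, 24, 50, 0, 0, 0, 0, 0, 25, 50, 0, 0, 0, 0, 0, 0, 50]' | python3 jog.py 30 ; python3 -c "
from h import *
row([608.7,149.7,31],toolR(-.229),1)
from bench import arm
c=arm.read_camera('wrist');cv2.imwrite('pics/g1.png',cv2.convertScaleAbs(c['color'][:,:,::-1],alpha=1.5))
import pickle;pickle.dump(c,open('g1.pkl','wb'))"
```

```text
t: 4.42
eef_pos: [608.1, 150.5, 29.7]
ee_rot: [[0.978, -0.21, -0.003], [-0.21, -0.978, -0.001], [-0.002, 0.001, -1.0]]
ft_force: [0.2, 0.2, -0.3]
grip_width: 50.0
grasp_force: 0.0
tool-frame d [ 0.8  0.6 -1.3] w [0.001 0.002 0.017] | row x 1 : [0.0012, 0.0023, 0.017] [0.76, 0.65, -1.29] t 4.42
```

View pics/g1.png

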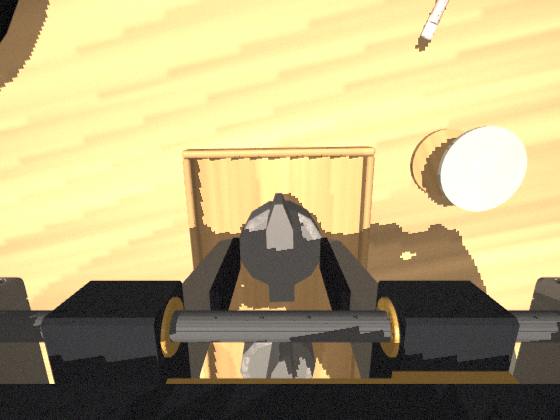

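The knob sits between the fingers with its nose tip at (279,195). I'll compute its offset along the bar, then close and lift.

```bash
cat >> h.py <<'E'
def along(c,uv,s,zabove=25):
    """tool-x and tool-y of the nose tip given its height (mm) above the TCP along -tool z"""
    R0=np.array(s["ee_rot"]);p0=np.array(s["eef_pos"])
    return least_squares(lambda a:proj(c,p0+R0@[a[0],a[1],-zabove])[0]-uv,[36,0]).x
E
echo '[0, 0, 0.017, 0.8, 0.5, -1.3, 10, 0, 0, 0, 0, 0, 0, 8, 0, 0, 0, 0, 0, 0, 8, 0, 0, 0, 0, 0, 0, 8, 0, 0, 0, 0, 0, 0, 8, 0, 0, 0, 0, 0, 0, 8]' | python3 jog.py 30;python3 - <<'E'
from h import *
from bench import arm
s=arm.get_state(); c=arm.read_camera('wrist')
print(along(c,(279,195),s,55-s["eef_pos"][2]), "expect ~36 if centred")
g=cv2.cvtColor(c['color'],cv2.COLOR_RGB2GRAY);print(g[180:215:1,279])
cv2.imwrite('pics/g1b.png',c['color'][:,:,::-1])
# route to stand
st=np.array([503.2,-204.8,77.7]);F=faceR(.013)
print(F.round(3).tolist())
row([608.7,149.7,180],toolR(-.229),1)
E
```

```text
t: 5.22
eef_pos: [609.8, 150.1, 32.9]
ee_rot: [[0.973, -0.229, 0.0], [-0.229, -0.973, 0.0], [0.0, -0.0, -1.0]]
ft_force: [-0.9, -0.7, 5.2]
grip_width: 13.8
grasp_force: 30.0
[41.9780163  -0.08142664] expect ~36 if centred
[180 178 179 177 179 179 177 179 178 177 176 177 177 178 162  54  59  59
  56  57  55  57  56  57  59  69 104 119 120 119 118 113 119 118 115]
[[0.866, -0.013, 0.5], [0.011, 1.0, 0.006], [-0.5, 0.0, 0.866]]
tool-frame d [  -0.9    0.7 -147.1] w [-0.    -0.    -0.002] | row x 1 : [-0.0001, -0.0002, -0.0022] [-0.92, 0.67, -147.13] t 5.28
```

Run:
```python
from h import *
from bench import arm
s=arm.get_state(); c=arm.read_camera('wrist'); z=s["eef_pos"][2]
print(along(c,(279,205.7),s,55-z),along(c,(279,194.5),s,27-z))
r=np.array([503.2,-204.8,77.7]);F=faceR(.013)
# skirt front edge and pavilions
p=least_squares(lambda X:proj(c,[X[0],X[1],41])[0]-(483,168),[600,50]).x;print("pav roof",p.round(0))
```

```text
[36.28231758 -0.07978668] [36.28777955 -0.11998363]
pav roof [637.  28.]
```

K1 is held with its axis 0.3 mm ahead of the TCP, and the floor height agrees. Now I'll lift it and plan the transfer.

```bash
echo '[0, 0, 0, 0, 0, -50, 8, 0, 0, 0, 0, 0, -50, 8, 0, 0, 0, 0, 0, -50, 8]' | python3 jog.py 30;python3 - <<'E'
from h import *
F=faceR(.013);R=toolR(np.pi/4,F)
p=np.array([503.2,-204.8,77.7])+F@[0,0,88]-R@[.3,0,0]
print(p.round(1));row(p,R,9)
E
```

```text
t: 5.7
eef_pos: [609.3, 150.1, 183.6]
ee_rot: [[0.973, -0.229, -0.001], [-0.229, -0.973, -0.0], [-0.001, 0.0, -1.0]]
ft_force: [1.0, -0.0, -1.1]
grip_width: 13.8
grasp_force: 30.0
[ 547.  -204.4  154. ]
tool-frame d [ 20.6 359.3  29.7] w [ 0.146 -0.526 -1.005] | row x 9 : [0.0162, -0.0585, -0.1117] [-15.35, 38.83, 1.3] t 5.7
```

```bash
echo '[0.0162, -0.0585, -0.1117, -15.35, 38.83, 1.3, 8, 0.0162, -0.0585, -0.1117, -15.35, 38.83, 1.3, 8, 0.0162, -0.0585, -0.1117, -15.35, 38.83, 1.3, 8, 0.0162, -0.0585, -0.1117, -15.35, 38.83, 1.3, 8, 0.0162, -0.0585, -0.1117, -15.35, 38.83, 1.3, 8, 0.0162, -0.0585, -0.1117, -15.35, 38.83, 1.3, 8, 0.0162, -0.0585, -0.1117, -15.35, 38.83, 1.3, 8, 0.0162, -0.0585, -0.1117, -15.35, 38.83, 1.3, 8, 0.0162, -0.0585, -0.1117, -15.35, 38.83, 1.3, 8, 0, 0, 0, 0, 0, 0, 8]' | python3 jog.py;python3 - <<'E'
from h import *
from bench import arm
F=faceR(.013);R=toolR(np.pi/4,F)
p=np.array([503.2,-204.8,77.7])+F@[0,0,88]-R@[.3,0,0]
row(p,R,1)
s=arm.get_state();print(s["joint_pos"].round(2),s["ft_force"])
c=arm.read_camera('wrist');S=arm.read_camera('side');T=arm.read_camera('top')
import pickle;pickle.dump((c,S,T,s),open('hov.pkl','wb'))
o=np.zeros((600,800,3),np.uint8)
o[:420,:560]=c['color'][:,:,::-1]
o[:300,560:]=cv2.resize(S['color'][70:170,260:340,::-1],(240,300)); o[300:600,560:]=cv2.resize(T['color'][180:280,360:440,::-1],(240,300))
cv2.imwrite('pics/hov.png',cv2.convertScaleAbs(o,alpha=1.4))
a=np.radians(45);b=np.radians(-40)
for q in ([48*np.cos(a),48*np.sin(a),0],[48*np.cos(b),48*np.sin(b),0],[0,0,13]): print("expect",proj(c,np.array([503.2,-204.8,77.7])+F@q))
E
```

```text
t: 6.95
eef_pos: [547.5, -206.1, 150.8]
ee_rot: [[0.603, 0.62, -0.501], [0.714, -0.7, -0.006], [-0.354, -0.355, -0.865]]
ft_force: [0.6, 0.7, -0.4]
grip_width: 14.0
grasp_force: 30.0
tool-frame d [-0.2 -2.6 -2.6] w [-0.002  0.001 -0.001] | row x 1 : [-0.0015, 0.0007, -0.0007] [-0.22, -2.56, -2.56] t 6.95
[-0.28  0.65  1.4  -0.14  1.59  0.53] [ 0.6131781   0.65340481 -0.42622759]
expect [[276.09355032 160.97281919]]
expect [[329.14160921 209.90111582]]
expect [[276.07327729 218.46437403]]
```

View pics/hov.png

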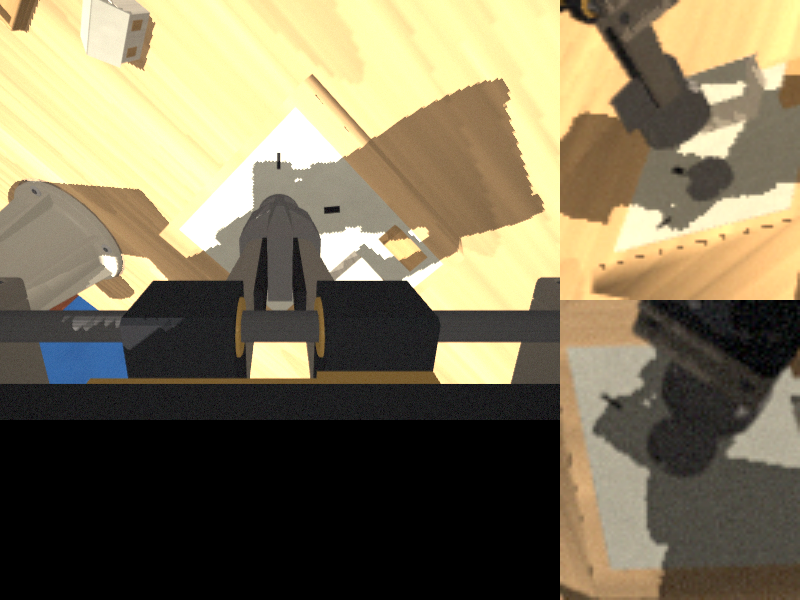

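The wrist view shows the start tick at (278.5,160) and the home tick at (331.5,210), where I expected (276,161) and (329,210). I'll refit the stand with these.

```bash
cat > stand.py <<'E'
from h import *
import pickle
c,S1,T1,s=pickle.load(open('hov.pkl','rb')); cal=pickle.load(open("cal.pkl","rb"));T,S=cal["top"],cal["side"]
g=cv2.cvtColor(c['color'],cv2.COLOR_RGB2GRAY).astype(float)
def cen(x0,x1,y0,y1):
    w=g[y0:y1,x0:x1];m=np.clip(np.median(w)*.7-w,0,None);yy,xx=np.mgrid[y0:y1,x0:x1];return (m*xx).sum()/m.sum(),(m*yy).sum()/m.sum()
w1=cen(270,288,152,169);w2=cen(319,346,202,218);print(w1,w2)
F=[((402,227.4),(309.4,127.4)),((377.2,213.6),(294.6,144.2)),((412,211.6),(299.2,127))]
a,b=np.radians(45),np.radians(-40)
M=np.array([[0,0,13],[48*np.cos(a),48*np.sin(a),0],[48*np.cos(b),48*np.sin(b),0]])
for wt,tz in ((3,0),(3,1),(0,1)):
    def f(p):
        X=M@faceR(p[3]).T+p[:3]
        return np.r_[(proj(T,X)-[q[0] for q in F]).ravel(),(proj(S,X)-[q[1] for q in F]).ravel(),wt*(proj(c,X[1:])-[w1,w2]).ravel()]
    r=least_squares(f,[503,-205,77,0],loss='soft_l1' if tz else 'linear');print(r.x.round(3),r.fun.round(1))
E
python3 stand.py
```

```text
(np.float64(278.3321823051553), np.float64(162.14361290036965)) (np.float64(331.5068335254406), np.float64(209.31961139469786))
[ 5.02948e+02 -2.07482e+02  7.49060e+01  3.40000e-02] [ 0.8 -0.7  0.7  1.4  0.5  0.6 -1.1  0.1  0.7  0.4  0.2  0.3 -0.3 -0.7
  0.3  0.5]
[ 5.02879e+02 -2.07516e+02  7.47970e+01  3.50000e-02] [ 0.8 -0.6  0.7  1.5  0.5  0.7 -1.   0.1  0.7  0.5  0.2  0.3 -0.3 -0.7
  0.3  0.4]
[ 5.03378e+02 -2.04859e+02  7.75590e+01  1.40000e-02] [-0.1 -0.9  0.   0.7  0.1  0.7 -1.4 -0.2  0.1  0.1  0.2 -0.  -0.  -0.
 -0.   0. ]
```

```bash
cat > tgt.py <<'E'
from h import *
import sys
ST=[503.0,-207.0,76.0,0.03]
def tgt(h,nose=45,off=.3,grip=27.9,st=ST):
    F=faceR(st[3]);R=toolR(np.radians(nose),F); return np.array(st[:3])+F@[0,0,h+grip]-R@[off,0,0],R
if __name__=="__main__": row(*tgt(float(sys.argv[1]),float(sys.argv[2])),int(sys.argv[3]))
E
python3 tgt.py 20 45 2
```

```text
tool-frame d [-2.   1.8 40.7] w [-0.006 -0.007 -0.016] | row x 2 : [-0.003, -0.0034, -0.0078] [-0.95, 0.88, 20.34] t 7.1
```

```bash
echo '[-0.003, -0.0034, -0.0078, -0.95, 0.88, 20.3, 8, -0.003, -0.0034, -0.0078, -0.95, 0.88, 20.3, 8, 0, 0, 0, 0, 0, 0, 8, 0, 0, 0, 0, 0, 0, 8]' | python3 jog.py;python3 tgt.py 20 45 1
python3 - <<'E'
from h import *
from bench import arm
from tgt import *
s=arm.get_state();c=arm.read_camera('wrist')
import pickle;pickle.dump((c,s),open('hov2.pkl','wb'))
F=faceR(ST[3]);a,b=np.radians([45,-40])
X=np.array([[48*np.cos(a),48*np.sin(a),0],[48*np.cos(b),48*np.sin(b),0]])@F.T+ST[:3]
print(proj(c,X).round(1))
nose=np.array(s["eef_pos"])+np.array(s["ee_rot"])@np.array([[36.3,0,-22.1],[36.3,0,5.9]]).T.T[0]
print("nose",proj(c,nose).round(1))
cv2.imwrite('pics/hov2.png',cv2.convertScaleAbs(cv2.resize(c['color'][100:240,200:400,::-1],None,fx=4,fy=4,interpolation=cv2.INTER_NEAREST),alpha=1.4))
E
```

```text
t: 7.6
eef_pos: [527.8, -206.9, 118.9]
ee_rot: [[0.591, 0.635, -0.498], [0.726, -0.688, -0.016], [-0.353, -0.352, -0.867]]
ft_force: [-0.2, 0.3, -0.9]
grip_width: 13.7
grasp_force: 30.0
tool-frame d [ 0.1 -0.4  1.6] w [ 0.002 -0.     0.001] | row x 1 : [0.002, -0.0003, 0.0008] [0.12, -0.44, 1.64] t 7.6
[[278.1 165.3]
 [339.  221.4]]
nose [[278.5 204.2]]
```

View pics/hov2.png

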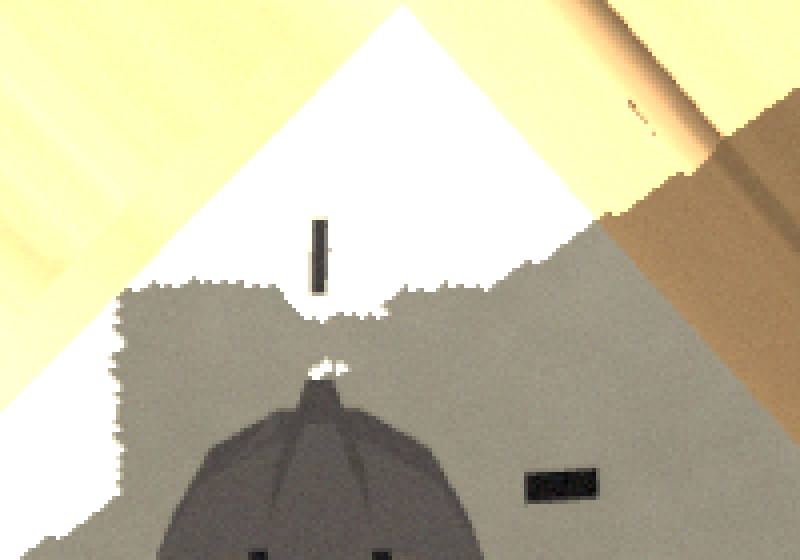

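The ticks at (279.6,164.1) and (340.4,221.2) line up with the nose at u=279.7, so alignment is within about 0.5 mm. I'll descend gently.

```bash
sed -i 's/^ST=.*/ST=[503.3,-206.9,76.0,0.03]/' tgt.py; echo '[0.002, 0, 0.001, 0.5, -0.2, 4, 8, 0, 0, 0, 0, 0, 4, 8, 0, 0, 0, 0, 0, 2, 8, 0, 0, 0, 0, 0, 0, 8]' | python3 jog.py|grep -E "t:|force"; echo '[0, 0, 0, 0, 0, 2, 8, 0, 0, 0, 0, 0, 0, 8]' | python3 jog.py|grep -E "ft"; echo '[0, 0, 0, 0, 0, 1, 8, 0, 0, 0, 0, 0, 0, 8]' | python3 jog.py|grep -E "ft"; python3 tgt.py 8 45 1
```

```text
t: 8.15
ee_rot: [[0.591, 0.633, -0.5], [0.725, -0.689, -0.014], [-0.353, -0.354, -0.866]]
ft_force: [2.2, 0.8, 6.3]
grasp_force: 30.0
ft_force: [4.7, 2.3, 15.9]
ft_force: [6.2, 1.5, 20.9]
tool-frame d [ 0.1 -0.7  2.8] w [ 0.002 -0.002 -0.001] | row x 1 : [0.0017, -0.0017, -0.0008] [0.07, -0.68, 2.78] t 8.65
```

```bash
for i in 1 2 3; do echo '[0, 0, 0.08, 0, 0, 0, 8, 0, 0, 0.08, 0, 0, 0, 8]' | python3 jog.py|grep -E "ft"; python3 -c "
from bench import arm;print(arm.get_state()['wrist_torque'].round(2))";  done; python3 tgt.py 8 45 1
```

```text
ft_force: [5.1, 2.6, 20.1]
[ 0.51  1.23 -0.04]
ft_force: [4.3, 0.9, 19.4]
[ 0.48  1.21 -0.08]
ft_force: [4.1, 1.0, 20.6]
[0.5  1.45 0.03]
tool-frame d [ 0.2 -0.7  2.2] w [ 0.001 -0.001 -0.483] | row x 1 : [0.0008, -0.0008, -0.483] [0.17, -0.73, 2.19] t 9.4
```

```bash
echo '[0, 0, 0, 0.2, -0.8, -4, 8, 0, 0, -0.16, 0, 0, 0, 8, 0, 0, -0.16, 0, 0, 0, 8, 0, 0, -0.16, 0, 0, 0, 8, 0, 0, 0, 0, 0, 0, 8]' | python3 jog.py|grep -E "t:|ft_f"; python3 tgt.py 8 45 1;  echo '[0, 0, 0, 0, 0, 3, 8, 0, 0, 0, 0, 0, 0, 8]' | python3 jog.py|grep -E "ft_f"; echo '[0, 0, 0, 0, 0, 1.5, 8, 0, 0, 0, 0, 0, 0, 8]' | python3 jog.py|grep -E "ft_f";python3 tgt.py 8 45 1
```

```text
t: 10.02
ee_rot: [[0.591, 0.632, -0.501], [0.725, -0.689, -0.015], [-0.354, -0.354, -0.866]]
ft_force: [0.8, -0.7, 1.8]
tool-frame d [-0.3 -0.   3.4] w [-0.001  0.    -0.001] | row x 1 : [-0.0009, 0.0004, -0.0009] [-0.32, -0.01, 3.35] t 10.03
ft_force: [5.5, 1.9, 16.2]
ft_force: [7.3, 2.0, 24.0]
tool-frame d [-0.4 -0.3  2.7] w [ 0.002 -0.002 -0.005] | row x 1 : [0.0025, -0.0017, -0.0047] [-0.38, -0.27, 2.67] t 10.53
```

```bash
echo '[0, 0, 0.12, 0, 0, 0, 8, 0, 0, 0.12, 0, 0, 0, 8, 0, 0, 0.12, 0, 0, 0, 8]' | python3 jog.py|grep -E "ft_f"; python3 tgt.py 8 45 1
python3 - <<'E'
from bench import arm
import cv2,numpy as np
S=arm.read_camera('side');T=arm.read_camera('top')
a=cv2.resize(S['color'][80:180,260:360,::-1],(400,400),interpolation=cv2.INTER_CUBIC);b=cv2.resize(T['color'][180:280,350:450,::-1],(400,400),interpolation=cv2.INTER_CUBIC)
cv2.imwrite('pics/seat.png',cv2.convertScaleAbs(np.hstack([a,b]),alpha=1.8))
E
```

```text
ft_force: [0.3, 2.1, 12.3]
tool-frame d [-0.1 -0.7  1.7] w [ 0.002 -0.001 -0.368] | row x 1 : [0.0025, -0.0008, -0.3684] [-0.09, -0.68, 1.71] t 10.9
```

```bash
echo '[0, 0, 0.12, 0, 0, 1, 8, 0, 0, 0.12, 0, 0, 1, 8]' | python3 jog.py|grep -E "ft_f"; python3 tgt.py 8 45 1; echo '[0, 0, 0.12, 0, 0, 0.5, 8, 0, 0, 0.12, 0, 0, 0.5, 8]' | python3 jog.py|grep -E "ft_f"; python3 tgt.py 8 45 1
```

```text
ft_force: [9.3, -1.9, 28.4]
tool-frame d [-0.6 -1.   1.1] w [ 0.004 -0.003 -0.609] | row x 1 : [0.004, -0.0026, -0.6085] [-0.58, -0.99, 1.14] t 11.25
ft_force: [10.2, 2.7, 29.0]
tool-frame d [-0.7 -0.2  0.4] w [ 0.003 -0.004 -0.848] | row x 1 : [0.0027, -0.0036, -0.8483] [-0.71, -0.23, 0.42] t 11.5
```

Run:
```python
from bench import arm
import cv2,numpy as np
S=arm.read_camera('side');W=arm.read_camera('wrist')
a=cv2.resize(S['color'][90:160,270:340,::-1],(350,350),interpolation=cv2.INTER_CUBIC);b=cv2.resize(W['color'][130:270,190:370,::-1],(450,350),interpolation=cv2.INTER_CUBIC)
cv2.imwrite('pics/seat2.png',cv2.convertScaleAbs(np.hstack([a,b]),alpha=1.8))
```

```text
(no output)
```

View pics/seat2.png

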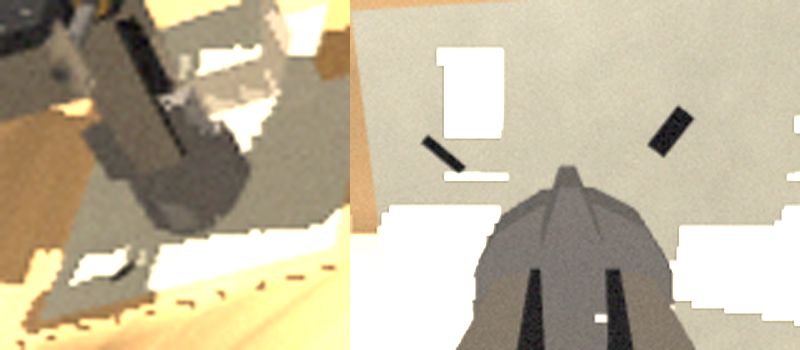

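```bash
for i in 1 2 3; do echo '[0, 0, 0, 0, 0, -2.5, 8, 0, 0, 0, 0, 0, 0, 8]' | python3 jog.py|grep -E "ft_f"; python3 tgt.py 8 -4 1; done
```

```text
ft_force: [7.5, 7.7, 22.3]
tool-frame d [-0.8  1.   1.8] w [-0.001 -0.003  0.011] | row x 1 : [-0.0015, -0.0031, 0.0112] [-0.82, 0.96, 1.78] t 11.85
ft_force: [5.5, 4.7, 9.9]
tool-frame d [-0.7  1.   2.5] w [-0.002 -0.001  0.011] | row x 1 : [-0.0018, -0.0014, 0.0113] [-0.73, 1.03, 2.47] t 12.1
ft_force: [2.5, 1.5, 2.6]
tool-frame d [-0.3  0.2  3.3] w [-0.001  0.001  0.013] | row x 1 : [-0.0006, 0.0009, 0.0132] [-0.34, 0.23, 3.27] t 12.35
```

The resting height stays at about 11 mm whatever the angle, and the knob lifts off freely, so K1 is the wrong one. I'll put it back.

```bash
echo '[0, 0, 0, 0, 0, -30, 8, 0, 0, 0, 0, 0, -45, 8, 0, 0, 0, 0, 0, 0, 8]' | python3 jog.py|grep -E "eef"; python3 -c "
from h import *
row([608.4,149.8,120],toolR(-.229),9)"
python3 - <<'E'
from bench import arm
from h import *
c=arm.read_camera('wrist');s=arm.get_state()
g=cv2.cvtColor(c['color'],cv2.COLOR_RGB2GRAY)
for u in (274,277,280,283): print(u,g[188:216,u])
cv2.imwrite('pics/k1up.png',c['color'][:,:,::-1])
E
```

```text
eef_pos: [562.4, -205.7, 176.8]
tool-frame d [  57.3 -357.8   20.7] w [0.083 0.515 0.198] | row x 9 : [0.0092, 0.0572, 0.022] [2.12, -40.1, 4.96] t 12.72
274 [96 73 56 59 64 63 64 60 59 52 57 59 59 58 53 53 53 48 49 48 50 54 55 63
 63 64 61 62]
277 [94 66 60 60 59 60 60 57 54 52 55 52 55 53 47 53 55 58 63 64 63 62 64 62
 62 63 57 57]
280 [100  71  57  60  57  61  64  59  55  48  54  53  54  50  52  52  53  59
  62  62  60  63  63  62  61  63  62  59]
283 [103  96  58  58  55  56  63  59  58  54  54  51  54  52  52  54  52  56
  61  58  60  57  64  60  62  61  58  62]
```

```bash
echo '[0.0092, 0.0572, 0.022, 2.12, -40.1, 4.96, 8, 0.0092, 0.0572, 0.022, 2.12, -40.1, 4.96, 8, 0.0092, 0.0572, 0.022, 2.12, -40.1, 4.96, 8, 0.0092, 0.0572, 0.022, 2.12, -40.1, 4.96, 8, 0.0092, 0.0572, 0.022, 2.12, -40.1, 4.96, 8, 0.0092, 0.0572, 0.022, 2.12, -40.1, 4.96, 8, 0.0092, 0.0572, 0.022, 2.12, -40.1, 4.96, 8, 0.0092, 0.0572, 0.022, 2.12, -40.1, 4.96, 8, 0.0092, 0.0572, 0.022, 2.12, -40.1, 4.96, 8, 0, 0, 0, 0, 0, 0, 8]' | python3 jog.py | grep -E "eef|ft"; python3 -c "
from h import *
row([608.4,149.8,37],toolR(-.229),3)"
```

```text
eef_pos: [603.3, 152.0, 116.6]
ft_force: [-0.0, -0.1, -1.7]
tool-frame d [ 6.1  1.  79.6] w [0.    0.008 0.003] | row x 3 : [0.0002, 0.0026, 0.001] [1.96, 0.33, 26.52] t 14.03
```

```bash
echo '[0, 0.0026, 0.001, 1.96, 0.33, 26.5, 8, 0, 0.0026, 0.001, 1.96, 0.33, 26.5, 8, 0, 0.0026, 0.001, 1.96, 0.33, 26, 8, 0, 0, 0, 0, 0, 1, 8, 0, 0, 0, 0, 0, 1, 8, 0, 0, 0, 0, 0, 0, 8]' | python3 jog.py | grep -E "eef|ft"; echo '[0, 0, 0, 0, 0, 1, 8, 0, 0, 0, 0, 0, 0, 8]' | python3 jog.py | grep -E "eef|ft"
```

```text
eef_pos: [611.6, 148.2, 38.6]
ft_force: [-0.0, 0.4, -0.2]
eef_pos: [611.3, 148.5, 37.1]
ft_force: [-1.1, 0.3, -0.3]
```

```bash
echo '[0, 0, 0, -1.5, 0, 2, 8, 0, 0, 0, 0, 0, 0, 8]' | python3 jog.py | grep -E "eef|ft";echo '[0, 0, 0, 0, 0, 1.2, 8, 0, 0, 0, 0, 0, 0, 8]' | python3 jog.py | grep -E "eef|ft";echo '[0, 0, 0, 0, 0, 1, 8, 0, 0, 0, 0, 0, 0, 8]' | python3 jog.py | grep -E "eef|ft"
```

```text
eef_pos: [609.4, 148.8, 34.5]
ft_force: [-0.5, 0.3, -0.8]
eef_pos: [609.6, 148.8, 33.3]
ft_force: [-0.2, -0.3, -0.9]
eef_pos: [609.7, 148.9, 33.1]
ft_force: [-2.2, 0.1, 5.7]
```

```bash
echo '[0, 0, 0, 0, 0, 0, 50, 0, 0, 0, 0, 0, 0, 50, 0, 0, 0, 0, 0, 0, 50, 0, 0, 0, 0, 0, -25, 50, 0, 0, 0, 0, 0, -25, 50, 0, 0, 0, 0, 0, 0, 50]' | python3 jog.py | grep -E "eef|ft|wid"; python3 -c "
from h import *
row([520,169,75],toolR(-.37),3)"
```

```text
eef_pos: [610.9, 149.1, 84.1]
ft_force: [0.6, 0.3, -0.2]
grip_width: 49.8
tool-frame d [-93.1   1.5   8.5] w [-0.003 -0.006  0.139] | row x 3 : [-0.001, -0.002, 0.0463] [-31.0, 1.93, 2.91] t 16.52
```

```bash
echo '[0, 0, 0.0463, -31, 1.9, 2.9, 50, 0, 0, 0.0463, -31, 1.9, 2.9, 50, 0, 0, 0.0463, -31, 1.9, 2.9, 50, 0, 0, 0, 0, 0, 21, 50, 0, 0, 0, 0, 0, 20, 50, 0, 0, 0, 0, 0, 0, 50, 0, 0, 0, 0, 0, 0, 50]' | python3 jog.py | grep -E "eef|ft|wid"; python3 -c "
from h import *
from bench import arm
row([520,169,33],toolR(-.37),1)
c=arm.read_camera('wrist');g=cv2.cvtColor(c['color'],cv2.COLOR_RGB2GRAY)
for v in range(192,222,2): print(v,g[v,262:300:2])
"
```

```text
eef_pos: [518.7, 168.7, 32.4]
ft_force: [0.7, 0.1, 0.3]
grip_width: 49.6
tool-frame d [ 1.1 -0.7 -0.6] w [-0.001 -0.002 -0.   ] | row x 1 : [-0.0012, -0.0024, -0.0001] [1.09, -0.75, -0.6] t 17.4
192 [182 180 179 177 180 170 173 176 178 180  80  73  75 159 156 172 171 170
 167]
194 [183 181 174 177 179  70  62  59  52 169  91  79  77  79  75  91 154 170
 168]
196 [179 184 180 177 149  60  57  60  48  80  79  77  80  78  78  78  80  78
 163]
198 [180 180 180 177 103  58  58  58  50  65  80  78  82  78  80  77  80  76
  79]
200 [181 181 167 164  68  60  60  61  48  51  76  74  74  77  75  77  76  75
  77]
202 [168  75  58  61  63  58  58  54  51  44  47  50  51  67  76  79  80  79
  79]
204 [ 66  67  56  65  98 114 114 114  75  47  45  46  52  51  50  66  78  79
  79]
206 [ 66  63  58  63 123 128 128 125 130  52  45  52  45  52  51  45  47  72
  76]
208 [ 65  73  65  84 128 129 127 127 128  57  49  50  51  51  46  52  50  49
  51]
210 [123 125  72 109 128 129 127 125 125  97  46  52  58  58  54  47  50  49
  50]
212 [165 178  69 125 128 124 125 128 127 124  48  50  53  60  58  51  49  52
  47]
214 [162 111  86 126 127 127 128 126 127 127  73  46  54  52  54  57  57  53
  56]
216 [152  77 124 127 126 131 126 126 123 127  98  51  50  60  59  57  57  60
 133]
218 [140  69 126 123 124 126 125 125 124 127 125  51  50  61  54  54  55  60
 141]
220 [126  86 128 124 124 128 123 125 123 124 123  68  52  55  55  59  56  57
  62]
```

```bash
echo '[0, 0, 0, 1.5, -2.6, -0.5, 50, 0, 0, 0, 0, 0, 0, 8, 0, 0, 0, 0, 0, 0, 8, 0, 0, 0, 0, 0, 0, 8, 0, 0, 0, 0, 0, 0, 8, 0, 0, 0, 0, 0, 0, 8, 0, 0, 0, 0, 0, 0, 8]' | python3 jog.py 40| grep -E "eef|ft|wid"
cat > nose.py <<'E'
from h import *
from bench import arm
s=arm.get_state();c=arm.read_camera('wrist');g=cv2.cvtColor(c['color'],cv2.COLOR_RGB2GRAY)
row([s["eef_pos"][0],s["eef_pos"][1],183],toolR(-.37),1)
for u in (275,277,279,281,283): print(u,g[186:216,u])
z=s["eef_pos"][2]
for r in range(190,212): print(r,along(c,(279.5,r),s,55-z)[0].round(1),along(c,(279.5,r),s,27-z)[0].round(1),end=' | ')
E
python3 nose.py
```

```text
eef_pos: [521.0, 170.6, 33.0]
ft_force: [0.2, -0.1, 0.2]
grip_width: 13.5
tool-frame d [   0.4   -0.2 -150. ] w [-0.001 -0.003 -0.   ] | row x 1 : [-0.0015, -0.0027, -0.0] [0.39, -0.23, -150.02] t 18.38
275 [176 176 178 176 177 178 174 177 178 173 176 171 141 101  84  77  67  64
  69  61  70  78  84 109 120 125 124 124 126 123]
277 [180 179 180 178 178 179 178 177 173 141  60  58  56  61  56  58  57  60
  57  62  87 125 122 123 124 122 122 123 124 123]
279 [182 184 183 180 182 183 182 184 174 138  53  57  58  55  57  56  54  60
  56  62  89 122 125 127 125 123 127 125 124 123]
281 [181 182 181 181 180 180 183 183 177 140  60  57  60  59  56  58  56  58
  56  56  85 123 126 124 122 122 125 124 124 119]
283 [178 177 178 179 177 178 179 177 178 167 102  50  52  52  48  52  50  55
  48  53  84 122 121 122 124 124 125 125 122 122]
190 44.6 39.1 | 191 44.1 38.5 | 192 43.6 37.9 | 193 43.1 37.2 | 194 42.5 36.6 | 195 42.0 36.0 | 196 41.5 35.4 | 197 40.9 34.7 | 198 40.4 34.1 | 199 39.9 33.5 | 200 39.3 32.8 | 201 38.8 32.2 | 202 38.3 31.6 | 203 37.7 30.9 | 204 37.2 30.3 | 205 36.7 29.7 | 206 36.1 29.0 | 207 35.6 28.4 | 208 35.1 27.7 | 209 34.5 27.1 | 210 34.0 26.5 | 211 33.4 25.8 |
```

K2 is gripped centred, with an offset of about 0.1 mm. I'll lift and transfer it.

```bash
sed -i 's/off=.3/off=.1/' tgt.py; echo '[0, 0, 0, 0, 0, -50, 8, 0, 0, 0, 0, 0, -50, 8, 0, 0, 0, 0, 0, -50, 8]' | python3 jog.py|grep eef; python3 tgt.py 60 45 10
```

```text
eef_pos: [520.2, 170.5, 184.3]
tool-frame d [161.  341.   32.2] w [ 0.107 -0.547 -1.156] | row x 10 : [0.0107, -0.0547, -0.1156] [-2.86, 39.95, -1.3] t 18.75
```

```bash
echo '[0.0107, -0.0547, -0.1156, -2.86, 39.95, -1.3, 8, 0.0107, -0.0547, -0.1156, -2.86, 39.95, -1.3, 8, 0.0107, -0.0547, -0.1156, -2.86, 39.95, -1.3, 8, 0.0107, -0.0547, -0.1156, -2.86, 39.95, -1.3, 8, 0.0107, -0.0547, -0.1156, -2.86, 39.95, -1.3, 8, 0.0107, -0.0547, -0.1156, -2.86, 39.95, -1.3, 8, 0.0107, -0.0547, -0.1156, -2.86, 39.95, -1.3, 8, 0.0107, -0.0547, -0.1156, -2.86, 39.95, -1.3, 8, 0.0107, -0.0547, -0.1156, -2.86, 39.95, -1.3, 8, 0.0107, -0.0547, -0.1156, -2.86, 39.95, -1.3, 8]' | python3 jog.py|grep eef; echo '[0, 0, 0, 0, 0, 0, 8]' | python3 jog.py|grep eef;python3 tgt.py 18 45 3
```

```text
eef_pos: [547.9, -207.0, 150.3]
eef_pos: [547.9, -206.8, 148.4]
tool-frame d [-0.9 -2.5 39.1] w [-0.002  0.    -0.   ] | row x 3 : [-0.0006, 0.0, -0.0001] [-0.31, -0.84, 13.04] t 20.12
```

```bash
echo '[0, 0, 0, -0.3, -0.8, 14, 8, 0, 0, 0, -0.3, -0.8, 14, 8, 0, 0, 0, -0.3, -0.8, 13, 8, 0, 0, 0, 0, 0, 0, 8, 0, 0, 0, 0, 0, 0, 8]' | python3 jog.py|grep ft_f; python3 tgt.py 8 45 1;python3 - <<'E'
from h import *
from bench import arm
c=arm.read_camera('wrist');g=cv2.cvtColor(c['color'],cv2.COLOR_RGB2GRAY)
d=(g<45).astype(np.uint8); n,l,st,ce=cv2.connectedComponentsWithStats(d[100:250,230:400])
for i in range(1,n):
    if 15<st[i,4]<400: print(st[i],(ce[i]+[230,100]).round(1))
E
```

```text
ft_force: [0.3, 0.4, -1.6]
tool-frame d [ 0.1  1.8 10.4] w [ 0.001 -0.001 -0.   ] | row x 1 : [0.0008, -0.0014, -0.0005] [0.09, 1.81, 10.38] t 20.75
[105 119  18   8 125] [343.5 222.7]
[ 31 137   6  13  67] [263.7 243.7]
[ 63 137   7  13  70] [295.3 243.6]
```

```bash
echo '[0, 0, 0, 0.1, 1.8, 3, 8, 0, 0, 0, 0, 0, 2, 8, 0, 0, 0, 0, 0, 0, 8, 0, 0, 0, 0, 0, 0, 8]' | python3 jog.py|grep ft_f; python3 tgt.py 8 45 1; echo '[0, 0, 0, 0, 0, 2, 8, 0, 0, 0, 0, 0, 0, 8]' | python3 jog.py|grep -E "ft_f"; python3 tgt.py 8 45 1;  echo '[0, 0, 0, 0, 0, 1.5, 8, 0, 0, 0, 0, 0, 0, 8]' | python3 jog.py|grep -E "ft_f"; python3 tgt.py 8 45 1
```

```text
ft_force: [0.1, -0.8, -0.7]
tool-frame d [ 0.  -0.   4.9] w [ 0.    -0.001 -0.   ] | row x 1 : [0.0002, -0.001, -0.0004] [0.02, -0.05, 4.9] t 21.3
ft_force: [2.0, 1.1, 1.2]
tool-frame d [-0.  -0.2  3.3] w [ 0.001 -0.001 -0.   ] | row x 1 : [0.0009, -0.0013, -0.0004] [-0.02, -0.17, 3.31] t 21.55
ft_force: [3.7, 1.4, 9.2]
tool-frame d [-0.1 -0.3  2.9] w [ 0.002 -0.002 -0.001] | row x 1 : [0.0019, -0.002, -0.0007] [-0.07, -0.31, 2.9] t 21.8
```

```bash
for i in 1 2 3; do echo '[0, 0, 0.1, 0, 0, 0.5, 8, 0, 0, 0.1, 0, 0, 0.5, 8]' | python3 jog.py|grep -E "ft_f"; python3 tgt.py 8 45 1; done
```

```text
ft_force: [4.1, 0.3, 16.4]
tool-frame d [ 0.2 -0.5  2.6] w [ 0.002 -0.002 -0.204] | row x 1 : [0.0025, -0.0019, -0.2036] [0.17, -0.5, 2.57] t 22.05
ft_force: [5.4, -0.6, 19.9]
tool-frame d [ 0.1 -0.6  2.2] w [ 0.003 -0.002 -0.404] | row x 1 : [0.0027, -0.0023, -0.4036] [0.15, -0.58, 2.15] t 22.3
ft_force: [7.1, -0.7, 22.5]
tool-frame d [-0.1 -0.8  1.6] w [ 0.003 -0.003 -0.604] | row x 1 : [0.0032, -0.003, -0.6037] [-0.08, -0.85, 1.61] t 22.55
```

K2 behaves like K1: contact at about 11 mm and no sinking. I'll return it and try K3.

```bash
echo '[0, 0, 0, 0, 0, -5, 8, 0, 0, 0, 0, 0, -30, 8, 0, 0, 0, 0, 0, -45, 8, 0, 0, 0, 0, 0, 0, 8]' | python3 jog.py|grep -E "eef|ft"; python3 -c "
from h import *
row([521,170.6,110],toolR(-.37),9)"
```

```text
eef_pos: [562.7, -205.7, 177.1]
ft_force: [-0.2, -0.6, -1.9]
tool-frame d [  76.3 -369.7   73. ] w [0.057 0.522 0.572] | row x 9 : [0.0064, 0.058, 0.0636] [-4.27, -42.09, 10.31] t 23.05
```

```bash
echo '[0.0064, 0.058, 0.0636, -4.3, -42.1, 10.3, 8, 0.0064, 0.058, 0.0636, -4.3, -42.1, 10.3, 8, 0.0064, 0.058, 0.0636, -4.3, -42.1, 10.3, 8, 0.0064, 0.058, 0.0636, -4.3, -42.1, 10.3, 8, 0.0064, 0.058, 0.0636, -4.3, -42.1, 10.3, 8, 0.0064, 0.058, 0.0636, -4.3, -42.1, 10.3, 8, 0.0064, 0.058, 0.0636, -4.3, -42.1, 10.3, 8, 0.0064, 0.058, 0.0636, -4.3, -42.1, 10.3, 8, 0.0064, 0.058, 0.0636, -4.3, -42.1, 10.3, 8, 0, 0, 0, 0, 0, 0, 8]' | python3 jog.py | grep -E "eef|ft"; python3 -c "
from h import *
row([521,170.6,37],toolR(-.37),3)"
```

```text
eef_pos: [516.1, 172.9, 106.9]
ft_force: [-0.2, 0.2, -0.4]
tool-frame d [ 5.9  0.2 69.9] w [0.002 0.007 0.002] | row x 3 : [0.0007, 0.0024, 0.0007] [1.89, 0.08, 23.3] t 24.3
```

```bash
echo '[0.0007, 0.0024, 0, 1.2, 0, 23, 8, 0.0007, 0.0024, 0, 1.2, 0, 23, 8, 0.0007, 0.0024, 0, 1, 0, 22, 8, 0, 0, 0, 0, 0, 2, 8, 0, 0, 0, 0, 0, 0, 8, 0, 0, 0, 0, 0, 0, 8]' | python3 jog.py | grep -E "eef|ft"; echo '[0, 0, 0, 0, 0, 2, 8, 0, 0, 0, 0, 0, 0, 8]' | python3 jog.py | grep -E "eef|ft";echo '[0, 0, 0, 0, 0, 1, 8, 0, 0, 0, 0, 0, 0, 8]' | python3 jog.py | grep -E "eef|ft"
```

```text
eef_pos: [522.0, 169.9, 39.5]
ft_force: [0.2, -0.5, -1.2]
eef_pos: [521.5, 170.1, 36.9]
ft_force: [-0.1, -0.4, -0.7]
eef_pos: [521.4, 170.0, 35.7]
ft_force: [0.6, -0.0, -0.8]
```

```bash
echo '[0, 0, 0, 0, 0, 2, 8, 0, 0, 0, 0, 0, 0, 8]' | python3 jog.py | grep -E "eef|ft"; echo '[0, 0, 0, 0, 0, 1, 8, 0, 0, 0, 0, 0, 0, 8]' | python3 jog.py | grep -E "eef|ft"
```

```text
eef_pos: [521.4, 170.0, 33.5]
ft_force: [0.0, -0.7, -0.8]
eef_pos: [521.5, 170.1, 33.0]
ft_force: [-1.4, 0.1, 3.7]
```

```bash
echo '[0, 0, 0, 0, 0, 0, 54, 0, 0, 0, 0, 0, 0, 54, 0, 0, 0, 0, 0, 0, 54, 0, 0, 0, 0, 0, -25, 54, 0, 0, 0, 0, 0, -23, 54, 0, 0, 0, 0, 0, 0, 54]' | python3 jog.py | grep -E "eef|ft|wid"; python3 -c "
from h import *
row([432,187,78],toolR(-.632),3)"
```

```text
eef_pos: [522.6, 170.4, 82.1]
ft_force: [0.7, 0.4, -0.4]
grip_width: 54.2
tool-frame d [-90.5  17.4   3.6] w [-0.004 -0.004  0.261] | row x 3 : [-0.0014, -0.0013, 0.0869] [-29.62, 8.41, 1.25] t 26.8
```

```bash
echo '[0, 0, 0.087, -29.6, 8.4, 1.2, 54, 0, 0, 0.087, -29.6, 8.4, 1.2, 54, 0, 0, 0.087, -29.6, 8.4, 1.2, 54, 0, 0, 0, 0, 0, 22, 54, 0, 0, 0, 0, 0, 20, 54, 0, 0, 0, 0, 0, 0, 54, 0, 0, 0, 0, 0, 0, 54]' | python3 jog.py | grep -E "eef|ft|wid"; python3 -c "
from h import *
from bench import arm
row([432,187,33],toolR(-.632),1)
c=arm.read_camera('wrist');g=cv2.cvtColor(c['color'],cv2.COLOR_RGB2GRAY)
for v in range(186,232,3): print(v,g[v,256:306:2])
"
```

```text
eef_pos: [430.9, 186.6, 34.9]
ft_force: [-0.6, 0.5, -0.5]
grip_width: 54.1
tool-frame d [ 0.6 -0.9  1.9] w [-0.002 -0.001 -0.   ] | row x 1 : [-0.0017, -0.0014, -0.0003] [0.63, -0.93, 1.9] t 27.68
186 [194 195 192 191 188 179 171 175 173 178  95  81  82  81  81  83  81  84
  83  83 173 189 194 196 195]
189 [194 195 193 192 191  85  55  57  58 163 162  79  80  79  84  82  81  78
  82  83 103 177 190 194 195]
192 [194 193 192 191 189  58  58  57  55  54  84  81  80  80  81  86  81  78
  78  83  86 187 190 194 196]
195 [189 193 184 147  73  57  58  55  51  50  68  66  67  75  81  86  82  80
  81  83  83  87 194 193 195]
198 [130  64  56  59 138 139 137 136 101  50  52  53  54  51  53  70  78  82
  84  83  81 107 189 194 192]
201 [ 66  65  59  93 136 137 135 136 138  59  49  51  54  52  55  53  52  49
  76  78  77  82 177 191 194]
204 [109 140 115 133 137 140 137 137 135 107  48  54  62  61  55  53  49  56
  53  53  58  75  81 166 182]
207 [134 138  97 138 135 138 134 135 137 137  59  51  52  61  58  60  59  55
  52  54  50  50  81  81  89]
210 [139  70 135 136 135 134 136 137 137 136 135  56  50  61  60  62  58  60
  63 101  64  49  48  78  82]
213 [ 60  92 139 137 136 134 135 134 134 137 136  73  52  59  61  59  61  59
  55 129 133 135  91  49  80]
216 [ 61 132 135 136 132 135 136 136 134 136 132 135  56  61  58  56  60  62
  63  61 134 151 139  81  50]
219 [ 90 134 134 137 135 134 131 134 135 133 134 133  98  58  61  61  60  59
  60  58  62 148 152 163  74]
222 [ 64  62 119 124 119 135 126 134 134 136 134 135 132  65  59  58  62  61
  60  56  59  60  60  57  58]
225 [ 59  57  59  60  59  59  62  60 135 133 133 133 131  64  63  61  60  64
  60  59  60  61  57  59  60]
228 [ 61  61  62  59  57  61  60  61  76 126 132 135 130  67  59  59  58  62
  58  59  57  62  57  61  62]
231 [ 60  61  61  61  61  57  63  61 128 121  71  61  61  65  58  60  62  59
  59  60  63  57  60  61  57]
```

```bash
echo '[0, 0, 0, 2.4, -3.1, 0, 54, 0, 0, 0, 2.4, -3.1, 0.9, 54, 0, 0, 0, 0, 0, 0, 54, 0, 0, 0, 0, 0, 0, 8, 0, 0, 0, 0, 0, 0, 8, 0, 0, 0, 0, 0, 0, 8, 0, 0, 0, 0, 0, 0, 8, 0, 0, 0, 0, 0, 0, 8, 0, 0, 0, 0, 0, 0, 8, 0, 0, 0, 0, 0, 0, 8]' | python3 jog.py 40| grep -E "eef|ft|wid|rot"; python3 nose.py
```

```text
eef_pos: [438.4, 188.8, 34.0]
ee_rot: [[0.807, -0.591, 0.002], [-0.591, -0.807, 0.001], [0.002, -0.002, -1.0]]
ft_force: [-0.3, 0.7, 0.6]
grip_width: 13.7
tool-frame d [   0.2   -0.3 -149. ] w [-0.002 -0.002 -0.262] | row x 1 : [-0.0018, -0.0017, -0.2622] [0.23, -0.3, -149.01] t 29.02
275 [181 180 181 183 181 182 185 185 185 186 185 182 152 113  89  88  71  69
  73  70  73  94 117 130 133 133 137 134 135 137]
277 [182 183 183 182 183 183 182 181 171  93  62  59  60  56  56  56  56  57
  56  68 105 135 138 134 137 138 137 136 134 134]
279 [177 179 182 181 183 183 182 187 170  84  57  58  61  58  56  57  57  55
  58  66 104 137 136 134 133 136 134 132 135 137]
281 [175 175 177 178 180 180 182 181 170  83  57  63  57  61  58  62  56  54
  56  67 108 136 137 135 135 135 136 134 133 135]
283 [178 174 177 175 177 176 176 177 169 112 107  55  53  58  54  53  56  55
  54  58  92 136 135 135 135 136 135 138 136 134]
190 44.4 38.9 | 191 43.9 38.3 | 192 43.4 37.7 | 193 42.8 37.0 | 194 42.3 36.4 | 195 41.8 35.8 | 196 41.2 35.1 | 197 40.7 34.5 | 198 40.2 33.9 | 199 39.6 33.2 | 200 39.1 32.6 | 201 38.6 32.0 | 202 38.0 31.3 | 203 37.5 30.7 | 204 36.9 30.0 | 205 36.4 29.4 | 206 35.9 28.8 | 207 35.3 28.1 | 208 34.8 27.5 | 209 34.2 26.8 | 210 33.7 26.2 | 211 33.1 25.5 |
```

```bash
sed -i 's/off=.1,grip=27.9/off=0,grip=29.0/' tgt.py; echo '[0, 0, 0, 0, 0, -50, 8, 0, 0, 0, 0, 0, -50, 8, 0, 0, 0, 0, 0, -50, 8]' | python3 jog.py|grep eef; python3 tgt.py 60 45 10
```

```text
eef_pos: [437.8, 188.6, 185.5]
tool-frame d [321.6 253.   32.4] w [ 0.035 -0.573 -1.411] | row x 10 : [0.0035, -0.0573, -0.1411] [11.9, 43.1, -4.48] t 29.4
```

Run:
```python
from h import *
from bench import arm
s=arm.get_state();p=np.array(s["eef_pos"]);R=np.array(s["ee_rot"])
for i in range(10):
    p=p+R@[11.9,43.1,-4.48];R=R@Ro.from_rotvec([.0035,-.0573,-.1411]).as_matrix();print(p.round(0),(p+R@[0,0,29]).round(0))
```

```text
[422. 147. 190.] [421. 148. 161.]
[412. 103. 193.] [409. 105. 165.]
[409.  58. 195.] [405.  61. 167.]
[412.  13. 196.] [406.  16. 168.]
[421. -30. 194.] [414. -28. 167.]
[437. -73. 191.] [428. -70. 163.]
[ 458. -112.  185.] [ 447. -110.  158.]
[ 484. -148.  177.] [ 472. -146.  151.]
[ 514. -179.  166.] [ 501. -179.  140.]
[ 548. -206.  153.] [ 533. -206.  128.]
```

Clear all the way.

```bash
echo '[0.0035, -0.0573, -0.1411, 11.9, 43.1, -4.48, 8, 0.0035, -0.0573, -0.1411, 11.9, 43.1, -4.48, 8, 0.0035, -0.0573, -0.1411, 11.9, 43.1, -4.48, 8, 0.0035, -0.0573, -0.1411, 11.9, 43.1, -4.48, 8, 0.0035, -0.0573, -0.1411, 11.9, 43.1, -4.48, 8, 0.0035, -0.0573, -0.1411, 11.9, 43.1, -4.48, 8, 0.0035, -0.0573, -0.1411, 11.9, 43.1, -4.48, 8, 0.0035, -0.0573, -0.1411, 11.9, 43.1, -4.48, 8, 0.0035, -0.0573, -0.1411, 11.9, 43.1, -4.48, 8, 0.0035, -0.0573, -0.1411, 11.9, 43.1, -4.48, 8]' | python3 jog.py|grep eef; echo '[0, 0, 0, 0, 0, 0, 8, 0, 0, 0, 0, 0, 0, 8]' | python3 jog.py|grep eef;python3 tgt.py 18 45 3
```

```text
eef_pos: [548.7, -206.9, 151.1]
eef_pos: [547.1, -204.8, 151.4]
tool-frame d [-0.8  0.4 40.2] w [-0.002 -0.001 -0.003] | row x 3 : [-0.0005, -0.0002, -0.001] [-0.25, 0.13, 13.4] t 30.9
```

```bash
echo '[0, 0, 0, -0.3, 0.1, 14, 8, 0, 0, 0, -0.3, 0.1, 14, 8, 0, 0, 0, -0.3, 0.1, 14, 8, 0, 0, 0, 0, 0, 0, 8, 0, 0, 0, 0, 0, 0, 8]' | python3 jog.py|grep ft_f; python3 tgt.py 8 45 1
```

```text
ft_force: [0.0, -0.4, -0.7]
tool-frame d [ 0.2 -0.7  9. ] w [-0.    -0.001 -0.002] | row x 1 : [-0.0001, -0.0009, -0.0017] [0.19, -0.72, 9.03] t 31.52
```

```bash
echo '[0, 0, -0.002, 0.2, -0.7, 3, 8, 0, 0, 0, 0, 0, 0, 8, 0, 0, 0, 0, 0, 0, 8]' | python3 jog.py|grep ft_f; for z in 1; do echo '[0, 0, 0, 0, 0, 2, 8, 0, 0, 0, 0, 0, 0, 8]' | python3 jog.py|grep -E "ft_f"; python3 tgt.py 8 45 1; echo '[0, 0, 0, 0, 0, 1.5, 8, 0, 0, 0, 0, 0, 0, 8]' | python3 jog.py|grep -E "ft_f"; python3 tgt.py 8 45 1; echo '[0, 0, 0, 0, 0, 1, 8, 0, 0, 0, 0, 0, 0, 8]' | python3 jog.py|grep -E "ft_f"; python3 tgt.py 8 45 1; done
```

```text
ft_force: [-0.1, 0.1, -1.0]
ft_force: [0.5, -0.2, -0.8]
tool-frame d [-0.   0.1  3.6] w [-0.001 -0.001  0.   ] | row x 1 : [-0.0006, -0.0005, 0.0005] [-0.0, 0.12, 3.59] t 32.15
ft_force: [-0.4, -0.2, -0.3]
tool-frame d [0.  0.1 2.1] w [-0.001 -0.001  0.   ] | row x 1 : [-0.0006, -0.0006, 0.0004] [0.0, 0.12, 2.11] t 32.4
ft_force: [0.4, 0.1, -0.9]
tool-frame d [0.  0.1 1.2] w [-0.    -0.001  0.   ] | row x 1 : [-0.0005, -0.0006, 0.0005] [0.01, 0.11, 1.2] t 32.65
```

K3 passes the 11 mm level without any force, so it is the right one. I'll continue to contact.

```bash
for z in 1 2 3; do echo '[0, 0, 0, 0, 0, 1, 8, 0, 0, 0, 0, 0, 0, 8]' | python3 jog.py|grep -E "ft_f"; done; python3 tgt.py 8 45 1
```

```text
ft_force: [-0.1, -0.2, 1.4]
ft_force: [2.3, 0.9, 7.0]
ft_force: [4.1, 1.3, 10.5]
tool-frame d [-0.1 -0.2  0.1] w [ 0.002 -0.002  0.   ] | row x 1 : [0.0016, -0.0018, 0.0002] [-0.1, -0.19, 0.13] t 33.4
```

```bash
for i in 1 2 3; do echo '[0, 0, 0.1, 0, 0, 0.65, 8, 0, 0, 0.1, 0, 0, 0.65, 8]' | python3 jog.py|grep -E "ft_f"; python3 tgt.py 0 -40 1; done
```

```text
ft_force: [6.0, -0.1, 10.9]
tool-frame d [-0.5 -0.8  7. ] w [ 0.    -0.004  1.28 ] | row x 1 : [0.0004, -0.0043, 1.2805] [-0.54, -0.85, 6.98] t 33.65
ft_force: [5.7, 0.0, 10.3]
tool-frame d [-0.7 -0.8  5.7] w [ 0.    -0.004  1.081] | row x 1 : [0.0001, -0.0044, 1.0805] [-0.73, -0.83, 5.74] t 33.9
ft_force: [6.5, -0.9, 10.7]
tool-frame d [-0.9 -0.8  4.4] w [ 0.    -0.004  0.88 ] | row x 1 : [0.0, -0.0044, 0.8805] [-0.86, -0.82, 4.4] t 34.15
```

Threading is going well: depth follows the helix and force stays steady.

```bash
for i in 1 2 3; do echo '[0, 0, 0.1, -0.1, -0.1, 0.65, 8, 0, 0, 0.1, -0.1, -0.1, 0.65, 8]' | python3 jog.py|grep -E "ft_f"; python3 tgt.py 0 -40 1; done;  echo '[0, 0, 0.1, -0.1, -0.1, 0.65, 8]' | python3 jog.py|grep -E "ft_f"; python3 tgt.py 0 -40 1
```

```text
ft_force: [7.0, -0.6, 11.7]
tool-frame d [-0.7 -0.7  3. ] w [-0.    -0.004  0.68 ] | row x 1 : [-0.0, -0.0042, 0.6804] [-0.67, -0.67, 3.01] t 34.4
ft_force: [6.5, -1.5, 12.5]
tool-frame d [-0.5 -0.6  1.7] w [-0.    -0.004  0.48 ] | row x 1 : [-0.0, -0.0041, 0.4804] [-0.48, -0.58, 1.73] t 34.65
ft_force: [4.8, -2.3, 14.7]
tool-frame d [-0.1 -0.5  0.7] w [-0.    -0.004  0.28 ] | row x 1 : [-0.0002, -0.0037, 0.2803] [-0.14, -0.47, 0.7] t 34.9
ft_force: [7.1, -1.4, 16.8]
tool-frame d [-0.1 -0.2  0.6] w [-0.001 -0.004  0.18 ] | row x 1 : [-0.001, -0.0041, 0.1801] [-0.06, -0.24, 0.58] t 35.02
```

```bash
for i in 1 2 3; do echo '[0, 0, 0.08, 0, 0, 0.4, 8, 0, 0, 0, 0, 0, 0, 8]' | python3 jog.py|grep -E "ft_f"; python3 -c "
from bench import arm;import numpy as np
s=arm.get_state();print((np.array(s['ee_rot']).T@s['wrist_torque']).round(2))"; python3 tgt.py 0 -40 1; done
```

```text
ft_force: [6.6, -1.0, 15.6]
[-0.1  -0.38  0.06]
tool-frame d [-0.2  0.2  0.6] w [-0.002 -0.005  0.102] | row x 1 : [-0.0021, -0.0046, 0.1021] [-0.23, 0.19, 0.57] t 35.27
ft_force: [7.5, -0.3, 17.1]
[ 0.02 -0.42 -0.05]
tool-frame d [-0.4  0.4  0.6] w [-0.003 -0.005  0.022] | row x 1 : [-0.0028, -0.0053, 0.0221] [-0.41, 0.37, 0.57] t 35.52
ft_force: [10.2, 1.4, 16.9]
[ 0.22 -0.35 -0.16]
tool-frame d [-0.5  0.9  0.6] w [-0.004 -0.006 -0.058] | row x 1 : [-0.0039, -0.0059, -0.0576] [-0.52, 0.86, 0.55] t 35.77
```

Run:
```python
from h import *
from bench import arm
from tgt import *
s=arm.get_state();c=arm.read_camera('wrist');g=cv2.cvtColor(c['color'],cv2.COLOR_RGB2GRAY)
for u in (276,279,282): print(u,g[188:216,u])
d=(g<45).astype(np.uint8); n,l,st,ce=cv2.connectedComponentsWithStats(d[120:250,180:400])
for i in range(1,n):
    if 15<st[i,4]<400: print(st[i],(ce[i]+[180,120]).round(1))
a,b=np.radians([45,-40]);F=faceR(ST[3])
X=np.array([[48*np.cos(a),48*np.sin(a),0],[48*np.cos(b),48*np.sin(b),0]])@F.T+ST[:3]
print(proj(c,X).round(1))
for h in (28,29,30,27):
  R0=s["ee_rot"];print(h,proj(c,s["eef_pos"]+R0@np.array([36,0,-(50-h)]))[0].round(1),proj(c,s["eef_pos"]+R0@np.array([36,0,h-22.]))[0].round(1))
```

```text
276 [120 122 119 119 120 118 114  88  68  66  62  63  60  63  63  64  63  64
  68  71  72  70  71  73  71  72  70  69]
279 [120 118 119 117 117 119 118  87  62  61  64  62  64  66  64  62  65  66
  67  70  70  72  73  72  72  70  69  71]
282 [120 120 114 118 114 119 115  85  60  63  60  62  66  63  59  61  60  63
  67  69  73  71  74  73  71  71  71  69]
[ 92  42   9  20 157] [275.9 171.3]
[ 81 118   6  12  66] [263.7 243.8]
[113 118   7  12  68] [295.4 243.8]
[[214.4 235.5]
 [276.8 171.4]]
28 [279.4 205.9] [279.4 194.7]
29 [279.4 205.4] [279.4 194.4]
30 [279.4 205. ] [279.4 194.1]
27 [279.4 206.4] [279.4 195.1]
```

The knob has bottomed: height is constant, there's no slip in the grip, and the nose is on the home tick. I'll release and back off along the stud axis.

```bash
echo '[0, 0, -0.04, -0.2, 0.5, -2, 8, 0, 0, 0, 0, 0, 0, 8, 0, 0, 0, 0, 0, 0, 34, 0, 0, 0, 0, 0, 0, 34, 0, 0, 0, 0, 0, 0, 34]' | python3 jog.py|grep -E "ft|wid";python3 tgt.py 0 -40 1; echo '[0, 0, 0, 0, 0, -15, 34, 0, 0, 0, 0, 0, -20, 34, 0, 0, 0, 0, 0, -40, 34, 0, 0, 0, 0, 0, -50, 34, 0, 0, 0, 0, 0, 0, 34]' | python3 jog.py|grep -E "ft|eef"
python3 - <<'E'
from h import *
from bench import arm
import pickle
from tgt import *
c={n:arm.read_camera(n) for n in("wrist","top","side")};pickle.dump(c,open("fin.pkl","wb"))
F=faceR(ST[3])
# dark/grey outline check: compare knob silhouette centre in wrist view with model
w=c["wrist"];hsv=cv2.cvtColor(w["color"],cv2.COLOR_RGB2HSV);g=cv2.cvtColor(w["color"],cv2.COLOR_RGB2GRAY)
a=np.linspace(0,6.283,40)
u=proj(w,np.c_[27*np.cos(a),27*np.sin(a),22+0*a]@F.T+ST[:3]);print("skirt bbox model",u.min(0).round(),u.max(0).round())
n=np.radians(-41)
print("nose model",proj(w,[F@[36*np.cos(n),36*np.sin(n),z]+ST[:3] for z in (50,22)]).round(1), "back",proj(w,F@[-20*np.cos(n),-20*np.sin(n),50]+ST[:3]).round(1))
u0,v0=[int(x) for x in proj(w,F@[0,0,50]+ST[:3])[0]]
print(u0,v0)
for v in range(v0-40,v0+40,4): print(v,g[v,u0-48:u0+50:3])
E
```

```text
ft_force: [-0.1, 0.0, -0.5]
grip_width: 33.7
tool-frame d [ 1.5 -0.4 -1.9] w [-0.     0.001 -0.016] | row x 1 : [-0.0002, 0.0012, -0.016] [1.47, -0.43, -1.86] t 36.45
eef_pos: [582.0, -204.5, 212.7]
ft_force: [1.2, -0.3, -0.7]
skirt bbox model [255. 178.] [305. 227.]
nose model [[279.7 172.9]
 [279.7 169.4]] back [[279.6 228.9]]
279 209
169 [224 224 224 223 222 221 222 104 102 103 104  99 102 101  99  89  67 100
 218 223 224 223 224 225 223 223 224 224 222 223 105 104 100]
173 [223 223 225 224 224 223 223 223 101 102  98  98 100 102  98 118 143  83
  98 101 100 215 224 225 227 225 224 117  95  99 103 101 102]
177 [222 224 221 223 224 224 226 224 125 101 101  98  98  71  54 143 144 115
  55  83 102  99 222 223 150 102  97 102  98 100  99 101 101]
181 [225 224 225 227 225 224 224 226 222  99  99  53  55  62  94 146 145 146
 155 168  78  60  99 100  98 100 100 100  99  98 103  99 101]
185 [224 225 226 227 225 225 224 222 214 103  57  59  54  61  60 144 149 146
 116 186 176 172  81 101  95 101  96  98 100  99  98 100 101]
189 [222 222 224 227 226 224 224 226 106  67  61  61  61  61  60  
[... 1318 characters left out ...]
 101]
229 [190 187 189 193 195 228 225 225 228 229 228 226 228 228 228 227 229 100
 101  99  99 101 100 100  99 100  99  99 100  99  98  98  96]
233 [193 197 196 197 195 200 227 227 227 226 227 227 228 228 228 230 229 232
  97  99 100  97  98  99  99  98  98  96 100  99  98  97  98]
237 [199 195 187 193 199 151 142 214 227 227 229 230 228 230 230 230 229 231
 231 100  99 227  99  96  98 101  71  73  98  98 102 100  98]
241 [183  65  63  61  58  18  19 109 223 228 228 228 227 229 230 232 231 231
 231 233 232 232 123  96  98  98  19  16  57  61  62  58  72]
245 [ 63  61  62  55  48  21  18 110 212 214 227 228 228 226 228 229 229 228
 230 232 234 232 158  99  97  96  24  14  13  61  60  59  62]
```

The silhouette matches the home pose. As a height check, I'll lightly press on the bar top with closed fingers, which should touch 50 mm above the face.

```bash
echo '[0, 0, 0, 0, 0, 0, 0, 0, 0, 0, 0, 0, 0, 0, 0, 0, 0, 0, 0, 0, 0, 0, 0, 0, 0, 0, 0, 0]' | python3 jog.py | grep wid; python3 -c "
from tgt import *
row(*tgt(54,-40,0,0),2)"
```

```text
grip_width: 0.6
tool-frame d [ 1.3 -0.4 98.5] w [-0.001  0.001 -0.016] | row x 2 : [-0.0003, 0.0003, -0.008] [0.64, -0.18, 49.23] t 37.73
```

```bash
echo '[0, 0, 0, 0.6, -0.2, 40, 0, 0, 0, 0, 0.6, -0.2, 40, 0, 0, 0, 0, 0, 0, 15, 0, 0, 0, 0, 0, 0, 0, 0, 0, 0, 0, 0, 0, 0, 0]' | python3 jog.py | grep ft_f; for i in 1 2 3 4 5; do echo '[0, 0, 0, 0, 0, 1.2, 0, 0, 0, 0, 0, 0, 0, 0]' | python3 jog.py | grep ft_f;python3 -c "
from tgt import *
row(*tgt(50,-40,0,0),1)"; done
```

```text
ft_force: [-0.2, 0.6, 0.7]
ft_force: [0.6, -0.5, 0.6]
tool-frame d [-0.2  0.2  7.1] w [-0.001 -0.001 -0.016] | row x 1 : [-0.0011, -0.0007, -0.0161] [-0.19, 0.19, 7.12] t 38.6
ft_force: [0.6, -0.2, 0.5]
tool-frame d [0.1 0.1 5.2] w [-0.001  0.    -0.016] | row x 1 : [-0.0006, 0.0004, -0.0161] [0.07, 0.07, 5.19] t 38.85
ft_force: [-0.4, -0.1, -0.1]
tool-frame d [0.1 0.  3.9] w [-0.001  0.001 -0.016] | row x 1 : [-0.0005, 0.0005, -0.016] [0.08, 0.04, 3.88] t 39.1
ft_force: [-0.4, -0.5, 0.2]
tool-frame d [0.1 0.1 2.7] w [-0.001  0.    -0.016] | row x 1 : [-0.0006, 0.0005, -0.016] [0.08, 0.08, 2.7] t 39.35
ft_force: [0.7, -0.1, 0.0]
tool-frame d [0.1 0.1 1.5] w [-0.001  0.    -0.016] | row x 1 : [-0.0006, 0.0005, -0.0161] [0.09, 0.07, 1.52] t 39.6
```

```bash
for i in 1 2 3; do echo '[0, 0, 0, 0, 0, 0.8, 0, 0, 0, 0, 0, 0, 0, 0]' | python3 jog.py | grep ft_f;python3 -c "
from tgt import *
row(*tgt(50,-40,0,0),1)"; done
```

```text
ft_force: [1.4, 0.2, 1.0]
tool-frame d [-0.   0.1  1.1] w [-0.001 -0.    -0.016] | row x 1 : [-0.0008, -0.0, -0.0161] [-0.01, 0.12, 1.06] t 39.85
ft_force: [1.6, 1.0, 6.2]
tool-frame d [-0.   0.1  1. ] w [-0.001 -0.001 -0.016] | row x 1 : [-0.0012, -0.0006, -0.0162] [-0.04, 0.1, 1.0] t 40.1
ft_force: [2.8, 1.8, 11.1]
tool-frame d [-0.1  0.1  1. ] w [-0.002 -0.001 -0.016] | row x 1 : [-0.0015, -0.0013, -0.0163] [-0.06, 0.13, 0.96] t 40.35
```

Contact is firm at 51 mm by the model (±1 mm), and 11 N doesn't move it, so the knob is seated. I'll retreat, compare the tray and bench models with the first picture, and hand in.

```bash
echo '[0, 0, 0, 0, 0, -15, 0, 0, 0, 0, 0, 0, -45, 0, 0, 0, 0, 0, 0, -50, 0, 0, 0, 0, 0, 0, 0, 0, 0, 0, 0, 0, 0, 0, 0]' | python3 jog.py | grep -E "ft_f|eef"
python3 - <<'E'
from h import *
from bench import arm
for n in("top","side"):
    c=arm.read_camera(n);a=cv2.imread(f"pics/{n}0.png",0).astype(float);b=cv2.cvtColor(c["color"],cv2.COLOR_RGB2GRAY).astype(float)
    for nm,X in dict(K1=[609,149,30],K2=[521,170,30],K3=[435,188,30],pav=[636,29,30],house=[477,29,30]).items():
        u,v=proj(c,X)[0].astype(int);P=b[v-22:v+22,u-22:u+22];t=a[v-17:v+17,u-17:u+17]
        m=cv2.matchTemplate(P.astype(np.float32),t.astype(np.float32),cv2.TM_CCOEFF_NORMED);_,mx,_,lo=cv2.minMaxLoc(m);print(n,nm,round(mx,3),"shift",lo[0]-5,lo[1]-5)
E
```

```text
eef_pos: [582.6, -204.4, 213.5]
ft_force: [0.4, 0.2, 0.2]
top K1 0.909 shift 0 1
top K2 0.949 shift 0 0
top K3 0.029 shift 5 -3
top pav 0.993 shift 0 0
top house 0.973 shift 0 0
side K1 0.954 shift 1 0
side K2 0.97 shift 0 0
side K3 0.179 shift -5 -2
side pav 0.999 shift 0 0
side house 0.999 shift 0 0
```

```bash
python3 -c "
from bench import arm
print(arm.close_job())"
```

```text
the job is handed in; nothing more can be done
None
```

The right knob (knob 3, the one nearest the robot) is screwed home on the stud. The other two stand back in their places in the tray, the house and pavilion have not moved, and the job is handed in at about 41 s; no verdict came back.

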